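File the stall's deposit tokens in the lever arch file

TASK

File today's deposit tokens: lift the red lever of the lever arch file so that its rings spring open, and hang the green token case by its two eyes on the file's two posts, its body lying flat on the cover that carries the posts. Gather all the brass tokens lying on the table in the orange chute scoop, lift it with all of them in it and tip it so that they slide into the square mouth of the hung case (one that misses or sticks in the mouth may be put in directly). With all tokens in the case, press the lever down to close the rings and stand the scoop back on its blue mat; do not disturb the water bottles or the tub.

Things in the scene. Friction and masses are not known exactly. Their poses are not given: they have to be found in the camera images.
- posts (a point): midway between the two upright steel posts (7 mm thick, 80 mm apart along y, tops 48 mm above the table) of a blue A5 lever arch file lying open, fixed to the table; point 12.5 mm above the table. x points from the posts to the spine and the laid-back front cover; in -x lies the back cover, 4 mm thick, 220 mm wide in y, reaching 135 mm from the posts
- file: the same file: origin on the table midway between the posts, axes as for posts. Lever down: two steel hoops, hinged 45 mm behind the posts (+x), close onto the post tops (highest part 62 mm above the table). Lever up: they lean back to +x, up to 75 mm high, leaving the posts free from above and clear for 18 mm behind them
- lever (a joint): angle of the file's lever, rad: 0 down along the file's +y (rings closed), 1.25 fully up (rings open). Sprung over-centre: past about 0.63 either way it snaps to the end by itself and stays; about 2 to 4 N at the knob move it. It turns about a line along the file's x, 62 mm in +y of the posts' middle and 29 mm above the table
- lever_knob (a point): centre of the red round cross-bar at the lever's end: 24 mm long (along the file's x), 14 mm thick; 65 mm from the lever's axis, 24 mm in the file's +x of the posts' line. Pinched on its two ends from above, it turns in the grip while the lever is swung. Down: 29 mm above the table
- case_grip (a point): green plastic token case, loose, 0.25 kg. Point: centre of the white upright grip rib on its lid, 12 mm thick in the case's x, 44 mm long in y, from 40 to 68 mm above the case's underside (point 56 mm above it). The case's box is 88 mm in x, 110 mm in y, 40 mm high, walls 3 mm; it reaches from 74 mm on the -x side to 14 mm on the +x side of this point
- case_eyes (a point): midway between the case's two eyes: 14 mm square through-holes 80 mm apart along the case's y in a thin flange at its +x end (underside 7 mm, top 11 mm above the case's underside; 12 mm of flange lie behind this point in +x). Point 26 mm in +x of the grip rib and 8.5 mm above the case's underside. When hung it coincides with posts and the frames agree
- case_mouth (a point): centre of the case's open square mouth, 50 by 50 mm with a white rim, in the top of its lid, 40 mm above the case's underside and 40 mm in -x of the grip rib
- scoop_grip (a point): orange chute scoop, loose, 0.12 kg. Point: centre of its black bridge bar, 14 mm thick in the scoop's x, 50 mm long in y, 22 mm high, 69 mm above the scoop's underside, spanning the trough 56 mm behind the trough's middle (-x). x points to the open lip, z up. About 45 mm of open height between the trough floor and the bar
- scoop_lip (a point): middle of the lip edge of the scoop's trough floor (floor 3 mm thick), 126 mm in +x of the bar and 51 mm below it (17.6 mm above the scoop's underside)
- scoop_mid (a point): middle of the scoop's trough, at its floor, 12 mm above the underside. Trough 140 mm long in x, 36 mm wide inside (42 outside), walls 28 mm high, closed at the back, open at the lip and on top; its slippery floor rises 5 degrees to the lip: tokens start to slide out when the scoop is tipped lip-down by some 20 degrees, surely by 40
- mat: blue place mat, fixed, 200 mm in its x by 100 mm in its y, 3 mm thick, origin at the middle of its underside; the scoop stands on it at the start
- token0_mid (a point): brass-coloured round token, loose, 26 mm across, 8 mm thick, 20 g, lying flat on the table; this point is its centre. None when this token is absent
- token1_mid (a point): brass-coloured round token, loose, 26 mm across, 8 mm thick, 20 g, lying flat on the table; this point is its centre. None when this token is absent
- token2_mid (a point): brass-coloured round token, loose, 26 mm across, 8 mm thick, 20 g, lying flat on the table; this point is its centre. None when this token is absent
- token3_mid (a point): brass-coloured round token, loose, 26 mm across, 8 mm thick, 20 g, lying flat on the table; this point is its centre. None when this token is absent
- water_a_mid (a point): full water bottle, 64 mm across, 200 mm high, bystander; point half-way up
- water_b_mid (a point): second full water bottle, as the first, bystander
- tub_mid (a point): tub with lid, 84 mm across, 85 mm high, bystander; point half-way up
There are look-alikes about, which are no part of the job. Of the things like the part that bears scoop_grip, leave any that is pink; of the rest the larger one is meant. There is more than one size of the mat; the job needs the larger.

How it is judged (in metres and radians):
On the way, in this order (a step that is already met when the one before it is completed fails the run):
1. the lever is up and the rings are open (value of joint lever above 1.05 rad), for 0.2 s.
2. the case hangs on the posts, flat on the back cover, rings still open (distance between case_eyes and posts below 0.01 m and x of case_mouth in the frame of file below -0.05 m and angle between case_eyes's own z axis and vertical below 0.08 rad and value of joint lever above 1 rad), for 0.3 s.
3. the scoop is lifted (its bar 45 mm or more above its standing height) with every token in it (x of token0_mid in the frame of scoop_mid between -0.075 and 0.075 m and y of token0_mid in the frame of scoop_mid between -0.024 and 0.024 m and z of token0_mid in the frame of scoop_mid between -0.012 and 0.045 m and x of token1_mid in the frame of scoop_mid between -0.075 and 0.075 m and y of token1_mid in the frame of scoop_mid between -0.024 and 0.024 m and z of token1_mid in the frame of scoop_mid between -0.012 and 0.045 m and x of token2_mid in the frame of scoop_mid between -0.075 and 0.075 m and y of token2_mid in the frame of scoop_mid between -0.024 and 0.024 m and z of token2_mid in the frame of scoop_mid between -0.012 and 0.045 m and x of token3_mid in the frame of scoop_mid between -0.075 and 0.075 m and y of token3_mid in the frame of scoop_mid between -0.024 and 0.024 m and z of token3_mid in the frame of scoop_mid between -0.012 and 0.045 m and height (world z) of scoop_grip above 0.117 m), for 0.1 s.
4. every token is in the hung case, rings still open (all of step 2 and x of token0_mid in the frame of case_eyes between -0.1 and -0.012 m and y of token0_mid in the frame of case_eyes between -0.055 and 0.055 m and z of token0_mid in the frame of case_eyes between -0.012 and 0.031 m and x of token1_mid in the frame of case_eyes between -0.1 and -0.012 m and y of token1_mid in the frame of case_eyes between -0.055 and 0.055 m and z of token1_mid in the frame of case_eyes between -0.012 and 0.031 m and x of token2_mid in the frame of case_eyes between -0.1 and -0.012 m and y of token2_mid in the frame of case_eyes between -0.055 and 0.055 m and z of token2_mid in the frame of case_eyes between -0.012 and 0.031 m and x of token3_mid in the frame of case_eyes between -0.1 and -0.012 m and y of token3_mid in the frame of case_eyes between -0.055 and 0.055 m and z of token3_mid in the frame of case_eyes between -0.012 and 0.031 m), for 0.3 s.
At the end, for the whole second after the job is handed in: every token lies inside the case; the case hangs on the posts (eyes' middle within 10 mm of the posts' middle, body over the back cover, level); the lever is down (below 0.12 rad); the scoop stands upright on its mat, its middle within 45 mm of the mat's; all at rest (x of token0_mid in the frame of case_eyes between -0.1 and -0.012 m and y of token0_mid in the frame of case_eyes between -0.055 and 0.055 m and z of token0_mid in the frame of case_eyes between -0.012 and 0.031 m and x of token1_mid in the frame of case_eyes between -0.1 and -0.012 m and y of token1_mid in the frame of case_eyes between -0.055 and 0.055 m and z of token1_mid in the frame of case_eyes between -0.012 and 0.031 m and x of token2_mid in the frame of case_eyes between -0.1 and -0.012 m and y of token2_mid in the frame of case_eyes between -0.055 and 0.055 m and z of token2_mid in the frame of case_eyes between -0.012 and 0.031 m and x of token3_mid in the frame of case_eyes between -0.1 and -0.012 m and y of token3_mid in the frame of case_eyes between -0.055 and 0.055 m and z of token3_mid in the frame of case_eyes between -0.012 and 0.031 m and distance between case_eyes and posts below 0.01 m and x of case_mouth in the frame of file below -0.05 m and angle between case_eyes's own z axis and vertical below 0.08 rad and value of joint lever below 0.12 rad and horizontal distance between scoop_mid and mat below 0.045 m and angle between scoop_mid's own z axis and vertical below 0.1 rad and height (world z) of scoop_mid below 0.025 m and linear speed of each of token0, token1, token2, token3, case, scoop below 0.02 m/s); the robot touches nothing.
It fails at once if a water bottle or the tub is moved by more than 30 mm (distance of any of water_a_mid, water_b_mid, tub_mid from where it was at the start of the episode above 0.03 m).
Of token0, token1, token2, token3 only 2 to 4 are there at a start; the rules pass over those that are not, and their reading is None.
At some moment in a run one of token0, token1, token2, token3, case may be knocked a few centimetres aside while the robot is not near it.
It also fails if it takes over 210 s, if anything falls off the work surface, if the arm or the gripper's body presses on something with over 40 N, if the wrist force passes 120 N, or if a joint passes its speed limit or range.

ROBOT

A 6-joint arm with a two-finger parallel gripper is mounted at the origin on the work surface. World frame = base frame: x ahead of the robot, y to its left, z up, the work surface at z = 0. Lengths are in mm, angles in degrees, forces in N, time in s.
With the tool pointing down it reaches from about 350 to 850 mm from the base axis. Payload 8.1 kg.
Tool frame: the origin (TCP) lies at the centre of the arm's flange, where the gripper is bolted on; the fingertips stand 173 mm ahead of it and the grasp point (between the pads) lies 155 mm ahead of it; z points along the fingers, y is the line along which they close (so a half turn about z gives the same grasp; the last joint's range is limited). The gripper opens to 85 mm and grips with 20 to 120 N. Pads are 22 mm wide; open, the fingers measure 114 mm over their backs; the gripper's body (76 mm by 85 mm) begins 54 mm behind the grasp point. The pads swing forward as they close: fully open they stand 13 mm farther back than shut.
Start: joints at [-75.424, 7.471, 85.268, -0, 87.261, -4.893], TCP at [200, -565.692, 404.692] pointing down, gripper open.
Joint ranges: [-169.43, 169.43], [-51.17, 129.36], [1.28, 143.12], [-76.62, 256.62], [0, 156.53], [-152.29, 152.29]. Speed limits (degrees/s): [136.94, 136.94, 159.86, 180, 180, 180].

INTERFACE

Orientations are given as [roll, pitch, yaw] about the fixed x, y, z axes, in that order (R = Rz(yaw) Ry(pitch) Rx(roll)).
In Python, from bench import * gives the robot as it stands.
- The arm moves only by the shell command python3 -m jog 'ROWS' [FORCE]. ROWS is text: rows parted by semicolons, each of 7 numbers parted by spaces: the shift along the tool's x, y, z scaled (see below), then the turn, a rotation vector about the tool's x, y, z scaled (see below), then the closure, from -1 (fully open) to 1 (shut). In form: tx ty tz wx wy wz hand; .... A call has 1 to 5 rows; each row shifts and turns the commanded pose from where the row before left it, along the tool's axes as they then stand; what a row does not reach is not made up. The controller multiplies each number of a shift by 0.1 m and each number of a turn by 60 degrees. A row lasts 1/8 s, in which the tool goes at most 62.5 mm and 10.7 degrees, less where a joint would pass 70% of its speed; a pose out of reach is approached as far as the arm can. A call with a number of a shift or a turn outside -1 to 1 is refused whole. A call with a gripper value outside its range is refused whole. The fingers move at their own pace and stop on an object; FORCE is the grip in N (left out, the last holds). Time passes only in rows, so rows that do not move let the fingers close. It gives the time, the measured TCP pose, the force, the opening and the grip force at its end, in the units of the state.
- sense(): the state, without advancing time (a new reading comes with each control period).
- snapshot(name): name is "side" or "top"; returns a dict with "img" (480x640x3 uint8, red, green, blue), "fx", "fy", "cx", "cy" (pixels), "dist" ([k1, k2, p1, p2, k3] as OpenCV has them; the pictures are not rectified), "extrinsics" (4x4, takes a point from camera to world coordinates). Camera axes: x right, y down, z forward; pixel columns grow to the right and rows downward; lengths in mm; the calibration is good to about 2 mm. A picture is of the moment at which its call begins. There is no depth.
- hand_in(): hands the job in; it is judged then, once.
The state is a dict: "time": time; "joint_pos": joint angles; "qd": joint speeds; "joint_efforts": joint torques, N m; "tool_pos": TCP position; "tcp_rot": TCP orientation; "ft_force": force on the tool from outside, world axes, zero at the start; "wrist_torque": the same for the moment, N m; "finger_gap": finger opening in mm; "grip_force": force on a finger pad.
Only numpy, scipy, OpenCV 4.12 (cv2) and the standard library are available. Lean on these libraries where they do the work, as an engineer would, in place of code of your own. Each camera call takes 0.05 s, during which the arm holds its last target. There are 200 camera calls.

## Working session

There is one attempt and no reset: what is moved stays moved. The work goes in short steps, Python scripts to look and compute and a shell command to move; the robot and the scene stay as the last step left them, time stands still between calls to the robot, and variables do not carry over. Pictures are saved under pics/ and viewed, at most 14 in all, crops included, and the job is handed in when it is done.

```bash
mkdir -p pics; ls; python3 - <<'E'
from bench import *
import cv2
for n in ("side","top"):
    s=snapshot(n); cv2.imwrite(f"pics/{n}0.png",s["img"][:,:,::-1])
    print(n,s["fx"],s["fy"],s["cx"],s["cy"],s["dist"]);print(s["extrinsics"])
print(sense())
E
```

```text
pics
side 435.67110287074985 435.67110287074985 317.8728226467195 237.56256698080983 [-0.06051971  0.          0.          0.          0.        ]
[[-7.13701479e-01 -5.34804027e-01  4.52343731e-01  9.47145538e+01]
 [-7.00221736e-01  5.28258772e-01 -4.80241805e-01  4.63210040e+02]
 [ 1.78807073e-02 -6.59490199e-01 -7.51500471e-01  7.52001762e+02]
 [ 0.00000000e+00  0.00000000e+00  0.00000000e+00  1.00000000e+00]]
top 548.7358172952962 548.7358172952962 316.4421940452539 247.68197308674564 [-0.03917362  0.          0.          0.          0.        ]
[[-1.36921270e-02 -9.96878266e-01  7.77576204e-02  4.22933883e+02]
 [-9.99866831e-01  1.29595416e-02 -9.91823299e-03  4.99416239e+01]
 [ 8.87956779e-03 -7.78830672e-02 -9.96922956e-01  1.24612833e+03]
 [ 0.00000000e+00  0.00000000e+00  0.00000000e+00  1.00000000e+00]]
{'time': 0.1, 'joint_pos': array([-7.54223243e+01,  7.51272201e+00,  8.53238525e+01,  4.42804108e-04,
        8.72623146e+01, -4.89326751e+00]), 'qd': array([-0.01335356, -0.02367885, -0.12352774,  0.03870672,  0.0451901 ,
        0.02094611]), 'joint_efforts': array([ 1.60403008e-03, -5.70955646e+01, -5.01941085e+01,  3.86151697e-06,
        8.06213880e-03, -2.91326489e-05]), 'tool_pos': array([ 199.96489195, -565.47623125,  403.72105672]), 'tcp_rot': array([-1.79901509e+02, -8.87587491e-03,  1.94709141e+01]), 'ft_force': array([ 0.33506196, -0.73528744,  0.08244444]), 'wrist_torque': array([0.0176597 , 0.05194109, 0.02717914]), 'grip_force': 0.0, 'finger_gap': 85.43051959435552}
```

View pics/top0.png

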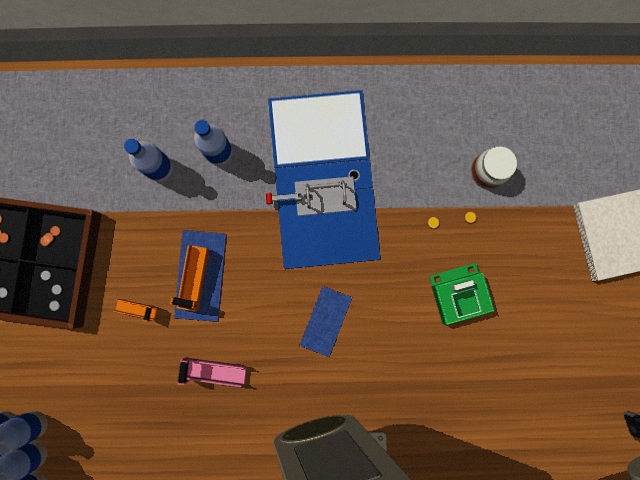

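View pics/side0.png

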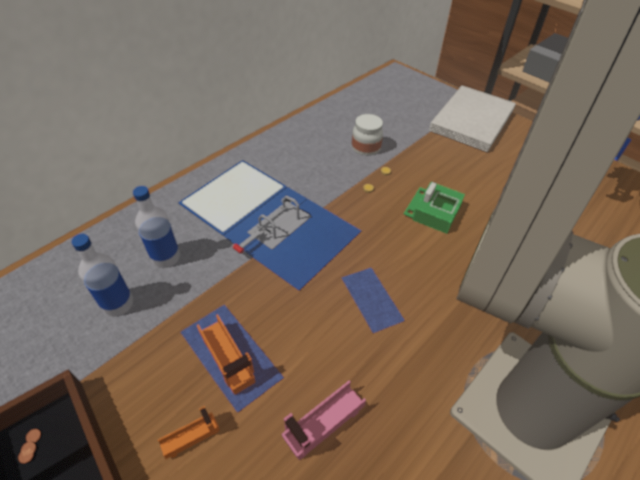

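```bash
cat > h.py <<'E'
from bench import *
import cv2, numpy as np
from scipy.spatial.transform import Rotation as R
def p2w(s,uv,z):
    K=np.array([[s["fx"],0,s["cx"]],[0,s["fy"],s["cy"]],[0,0,1]])
    E=np.array(s["extrinsics"]); uv=np.array(uv,float).reshape(-1,1,2)
    n=cv2.undistortPoints(uv,K,np.array(s["dist"])).reshape(-1,2)
    d=np.c_[n,np.ones(len(n))]@E[:3,:3].T; o=E[:3,3]
    z=np.broadcast_to(z,(len(n),))
    return o+d*((z-o[2])/d[:,2])[:,None]
def w2p(s,P):
    K=np.array([[s["fx"],0,s["cx"]],[0,s["fy"],s["cy"]],[0,0,1]]); E=np.linalg.inv(s["extrinsics"])
    return cv2.projectPoints(np.array(P,float).reshape(-1,1,3),cv2.Rodrigues(E[:3,:3])[0],E[:3,3],K,np.array(s["dist"]))[0].reshape(-1,2)
def crop(n,x0,y0,x1,y1,f,name):
    s=snapshot(n); cv2.imwrite("pics/"+name,cv2.resize(s["img"][y0:y1,x0:x1,::-1],None,fx=f,fy=f,interpolation=cv2.INTER_CUBIC)); return s
def blobs(s,lo,hi,amin=20):
    m=cv2.inRange(cv2.cvtColor(s["img"],cv2.COLOR_RGB2HSV),lo,hi)
    return m,[c for c in cv2.findContours(m,cv2.RETR_EXTERNAL,cv2.CHAIN_APPROX_NONE)[0] if cv2.contourArea(c)>=amin]
def go(grasp,rpy,ahead=155):
    """shift in present tool axes (units), then turn (units), to bring the point `ahead` of the flange to grasp"""
    st=sense(); A=R.from_euler("xyz",st["tcp_rot"],degrees=True); B=R.from_euler("xyz",rpy,degrees=True)
    t=np.array(grasp)-B.apply([0,0,ahead])-st["tool_pos"]
    print("t",round(st["time"],2),"shift",np.round(A.inv().apply(t)/100,3),"turn",np.round(np.degrees((A.inv()*B).as_rotvec())/60,3),
      "at",np.round(st["tool_pos"]+A.apply([0,0,ahead]),1),np.round(st["tcp_rot"],1))
E
python3 - <<'E'
from h import *
s=crop("top",165,80,500,335,2.35,"top1.png")
for nm,lo,hi in (("yellow",(20,150,100),(32,255,255)),("green",(50,120,50),(75,255,255)),("red",(0,200,120),(3,255,255)),("orange",(8,200,120),(16,255,255)),("blue",(105,100,40),(125,255,255))):
    for c in blobs(s,lo,hi,40 if nm!="red" else 10)[1]:
        r=cv2.minAreaRect(c); print(nm,cv2.contourArea(c),np.round(r[0]),np.round(r[1]),round(r[2],1),np.round(p2w(s,r[0],4)[0]), np.round(cv2.boxPoints(r)).astype(int).tolist() if cv2.contourArea(c)>300 else "")
E
```

```text
yellow 71.0 [433. 222.] [10. 10.] 63.4 [ 575. -229.    4.] 
yellow 69.0 [470. 216.] [ 9. 10.] 90.0 [ 587. -316.    4.] 
green 2584.5 [461. 293.] [52. 53.] 74.1 [ 412. -289.    4.] [[429, 276], [480, 261], [494, 311], [443, 325]]
red 33.0 [268. 198.] [10.  5.] 82.9 [635. 146.   4.] 
orange 340.0 [131. 309.] [36. 13.] 12.1 [388. 457.   4.] [[112, 311], [115, 299], [150, 306], [148, 319]]
orange 736.5 [194. 273.] [15. 54.] 10.2 [465. 315.   4.] [[182, 298], [191, 245], [206, 248], [197, 301]]
blue 235.5 [ 27. 460.] [29. 29.] 64.5 [ 53. 690.   4.] 
blue 243.0 [ 25. 426.] [32. 30.] 61.6 [127. 695.   4.] 
blue 1912.0 [325. 321.] [31. 64.] 21.3 [354.  19.   4.] [[299, 345], [322, 286], [352, 297], [329, 357]]
blue 2100.0 [200. 276.] [43. 88.] 5.4 [460. 302.   4.] [[174, 317], [182, 230], [226, 234], [217, 322]]
blue 279.5 [156. 168.] [23. 31.] 49.2 [709. 404.   4.] 
blue 174.5 [133. 147.] [17. 14.] 45.0 [760. 459.   4.] 
blue 217.0 [217. 152.] [21. 30.] 65.2 [743. 264.   4.] 
blue 182.5 [202. 128.] [17. 14.] 56.3 [801. 298.   4.] 
blue 13753.5 [324. 179.] [171.  96.] 84.5 [678.  19.   4.] [[267, 98], [363, 89], [380, 259], [284, 269]]
```

View pics/top1.png

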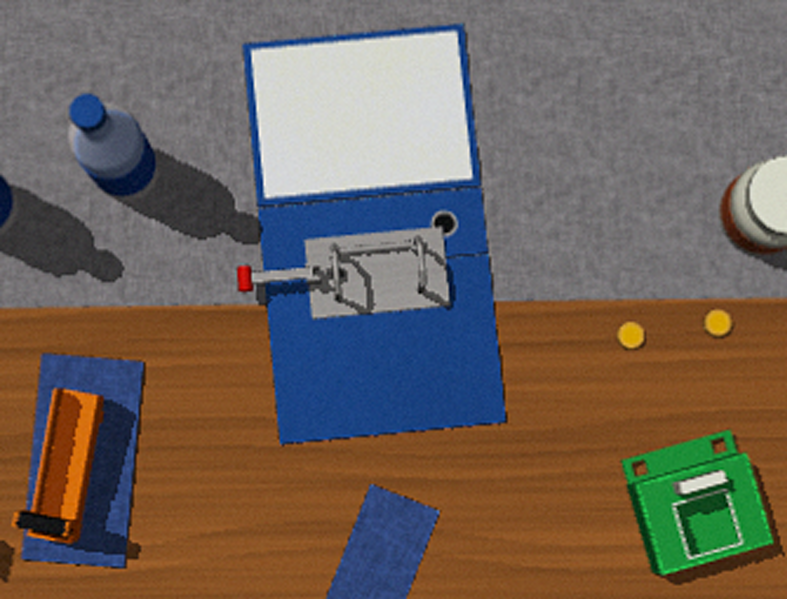

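```bash
cat > ov.py <<'E'
from h import *
s=snapshot("top"); c=lambda P:[(165+x/2.35,80+y/2.35) for x,y in P]
b=p2w(s,c([(282,443),(506,422)]),4)[:,:2]; l=p2w(s,c([(282,443),(506,422),(480,187),(262,200)]),4)[:,:2]
y=b[0]-b[1]; L=np.linalg.norm(y); y/=L; x=np.array([y[1],-y[0]]); O=b.mean(0)+135*x
print("file",O,"yaw",np.degrees(np.arctan2(x[1],x[0])),"w",L, np.degrees(np.arctan2(*(l[2]-l[1])[::-1])))
e=p2w(s,c([(641,467),(719,446)]),11)[:,:2]; g=p2w(s,c([(702,485)]),68)[0,:2]; m=p2w(s,c([(709,525)]),40)[0,:2]
ey=e[0]-e[1]; v=g-m
print("case eyes",e.mean(0),np.linalg.norm(ey),"yaw",np.degrees(np.arctan2(-ey[0],ey[1])),"rib",g,"mouth",m,"yaw2",np.degrees(np.arctan2(v[1],v[0])),np.linalg.norm(v),np.linalg.norm(e.mean(0)-g))
k=p2w(s,[(268.5,198)],32)[0]; print("knob",k, "pred",O+24*x+127*y)
bar=p2w(s,c([(42,520)]),83)[0]; lip=p2w(s,c([(78,392)]),46)[0]; w=(lip-bar)[:2]
print("scoop bar",bar,"lip",lip,np.linalg.norm(w),"yaw",np.degrees(np.arctan2(w[1],w[0])))
img=cv2.resize(s["img"][80:335,165:500,::-1],None,fx=2.35,fy=2.35)
def dr(P,col):
    for q in w2p(s,P): cv2.circle(img,tuple(int(round(t)) for t in ((q-[165,80])*2.35)),2,col,-1)
def fr(O,yaw,pts):
    a=np.radians(yaw); M=np.array([[np.cos(a),-np.sin(a)],[np.sin(a),np.cos(a)]]); P=np.array(pts,float)
    return np.c_[P[:,:2]@M.T+O,P[:,2]]
fy=np.degrees(np.arctan2(x[1],x[0]))
dr(fr(O,fy,[(0,40,48),(0,-40,48),(24,127,36),(-135,110,4),(-135,-110,4),(-135,0,4)]),(0,255,255))
cy=np.degrees(np.arctan2(-ey[0],ey[1]))
dr(fr(e.mean(0),cy,[(0,40,11),(0,-40,11),(-26,22,68),(-26,-22,68),(-41,25,40),(-41,-25,40),(-91,25,40),(-91,-25,40)]),(0,0,255))
sy=np.degrees(np.arctan2(w[1],w[0]))
dr(fr(bar[:2],sy,[(-7,25,83),(-7,-25,83),(7,25,83),(7,-25,83),(126,21,45),(126,-21,45),(126,18,21),(126,-18,21)]),(255,255,0))
cv2.imwrite("pics/ov1.png",img)
E
python3 ov.py
```

```text
file [616.72447131  11.9718212 ] yaw 4.592729882757921 w 217.14667005930158 4.983574886473123
case eyes [ 454.99325326 -273.29482497] 78.56872093294662 yaw 14.063756680707533 rib [ 427.1160563  -277.78068114] mouth [ 389.75435297 -290.94776915] yaw2 19.413581365603 39.614001093063614 28.235810880952272
knob [630.38682864 143.47759194  32.        ] pred [630.47820792 140.48576881]
scoop bar [403.83641486 321.90750987  83.        ] lip [521.83545353 297.39362127  46.        ] 120.51847933433272 yaw -11.736061326063796
```

View pics/ov1.png

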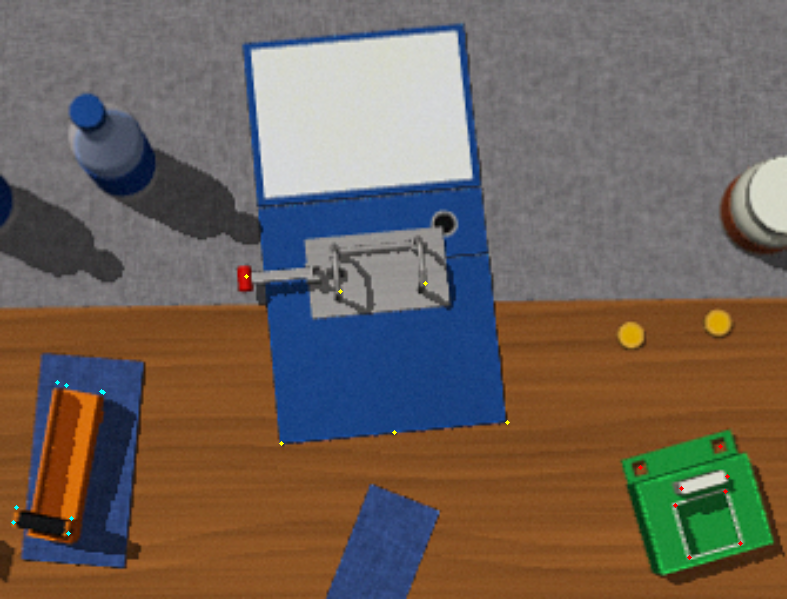

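```bash
python3 -m jog '0 0 0 0 0 -0.178 -1;0 0 0 0 0 -0.178 -1;0 0 0 0 0 -0.178 -1;0 0 0 0 0 -0.178 -1;0 0 0 0 0 -0.178 -1' 30; python3 -m jog '0 0 0 0 0 -0.178 -1;0 0 0 0 0 -0.178 -1;0 0 0 0 0 -0.01 -1'; python3 -c "
from h import *
go((630.5,142.5,150),(180,0,94.8))"
```

```text
time: 0.82
tool_pos: [200.0, -565.6, 404.4]
tcp_rot: [-180.0, -0.0, 73.2]
ft_force: [-0.0, 0.2, -0.7]
finger_gap: 85.4
grip_force: 0.0
time: 1.2
tool_pos: [200.0, -565.6, 404.4]
tcp_rot: [-180.0, -0.0, 94.8]
ft_force: [0.0, 0.5, -0.3]
finger_gap: 85.8
grip_force: 0.0
t 1.2 shift [6.696 4.882 0.997] turn [-0. -0. -0.] at [ 200.  -565.5  249.4] [-180.    -0.    94.8]
```

```bash
M="x"; python3 -m jog '0.48 0.35 0 0 0 0 -1;0.48 0.35 0 0 0 0 -1;0.48 0.35 0 0 0 0 -1;0.48 0.35 0 0 0 0 -1;0.48 0.35 0 0 0 0 -1' >/dev/null; python3 -m jog '0.48 0.35 0.1 0 0 0 -1;0.48 0.35 0.1 0 0 0 -1;0.48 0.35 0.1 0 0 0 -1;0.48 0.35 0.1 0 0 0 -1;0.48 0.35 0.1 0 0 0 -1' >/dev/null; python3 -m jog '0.48 0.35 0.1 0 0 0 -1;0.48 0.35 0.1 0 0 0 -1;0.48 0.35 0.1 0 0 0 -1;0.46 0.33 0.1 0 0 0 -1;0 0 0 0 0 0 -1'; python3 -c "
from h import *
go((630.5,142.5,31),(180,0,94.8))
s=crop('top',215,130,415,280,4,'k2.png')"
```

```text
time: 3.08
tool_pos: [630.2, 146.5, 311.8]
tcp_rot: [-179.8, -0.0, 94.8]
ft_force: [0.3, -0.5, -0.9]
finger_gap: 85.5
grip_force: 0.0
t 3.08 shift [-0.041  0.004  1.258] turn [-0.003 -0.001  0.   ] at [629.6 146.5 156.8] [-179.8   -0.    94.8]
```

View pics/k2.png

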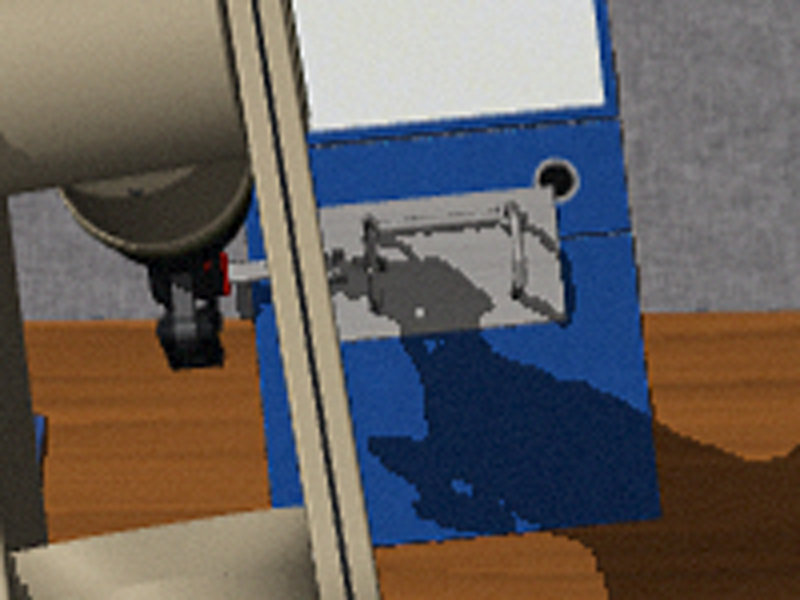

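```bash
python3 -m jog '-0.04 0 0.45 0 0 0 -1;0 0 0.45 0 0 0 -1;0 0 0.36 0 0 0 -1;0 0 0 0 0 0 -1' ; python3 -m jog '0 0 0 0 0 0 0.4;0 0 0 0 0 0 0.6;0 0 0 0 0 0 1;0 0 0 0 0 0 1;0 0 0 0 0 0 1' 30; python3 -c "
from h import *
go((630.5,142.5,31),(180,0,94.8))"
```

```text
time: 3.62
tool_pos: [628.0, 137.4, 185.6]
tcp_rot: [-179.6, 0.0, 94.6]
ft_force: [-0.6, -1.0, 0.1]
finger_gap: 84.9
grip_force: 0.0
time: 4.25
tool_pos: [630.7, 139.1, 190.3]
tcp_rot: [179.9, 0.0, 94.8]
ft_force: [-2.2, -0.6, 6.9]
finger_gap: 23.0
grip_force: 31.6
t 4.25 shift [0.034 0.001 0.043] turn [0.002 0.    0.001] at [631.  139.2  35.3] [179.9   0.   94.8]
```

```bash
python3 -m jog '-0.03 0 -0.19 0 0 0 1;-0.085 0 -0.175 0 0 0 1;-0.13 0 -0.14 0 0 0 1;-0.14 0 -0.085 0 0 0 1;-0.06 0 -0.025 0 0 0 1' 40; python3 -m jog '0 0 0 0 0 0 1;0 0 0 0 0 0 -0.4;0 0 0 0 0 0 -0.4;0 0 0 0 0 0 -1;0 0 -0.5 0 0 0 -1';python3 -m jog '0 0 -0.6 0 0 0 -1;0 -0.6 -0.1 0 0 0 -1;0 -0.6 0 0 0 0 -1;0 -0.6 0 0 0 0 -1;0 -0.2 0 0 0 0 -1'; python3 -c "
from h import *
s=crop('top',215,130,415,280,4,'k3.png')"
```

```text
time: 4.88
tool_pos: [634.3, 93.7, 251.2]
tcp_rot: [179.9, -0.0, 94.8]
ft_force: [2.7, 2.3, -0.2]
finger_gap: 22.2
grip_force: 39.1
time: 5.5
tool_pos: [631.7, 94.7, 294.8]
tcp_rot: [-179.4, -0.0, 94.8]
ft_force: [0.6, 0.0, -0.2]
finger_gap: 85.1
grip_force: 0.0
time: 6.12
tool_pos: [431.8, 77.8, 369.3]
tcp_rot: [-179.9, 0.0, 94.9]
ft_force: [1.2, 0.1, -0.0]
finger_gap: 85.3
grip_force: 0.0
```

View pics/k3.png

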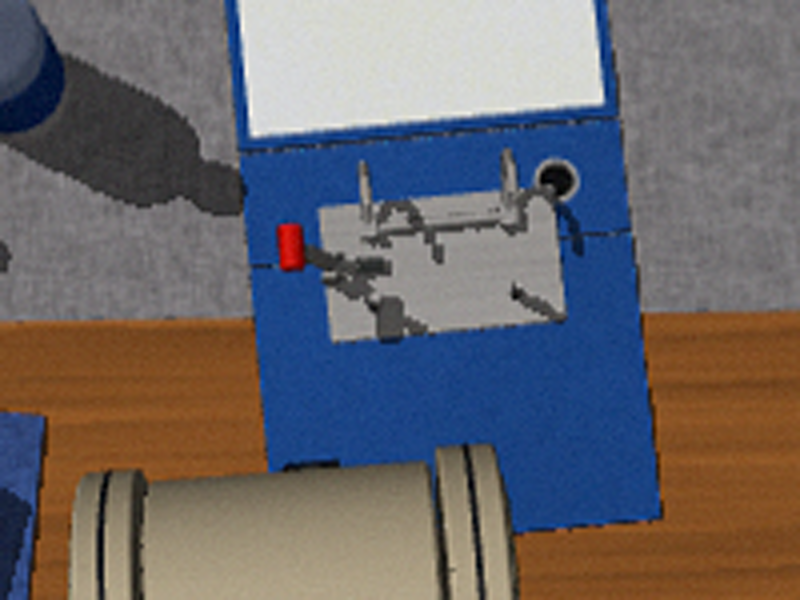

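```bash
python3 - <<'E'
from h import *
a=snapshot("top");b=snapshot("side")
A=cv2.resize(a["img"][190:225,295:360,::-1],(780,420)//np.array(1),interpolation=cv2.INTER_CUBIC)
q=w2p(b,[(616.7,12,30)])[0].astype(int); print(q)
x0,y0=q[0]-32,q[1]-14
B=cv2.resize(b["img"][y0:y0+28,x0:x0+65,::-1],(780,336),interpolation=cv2.INTER_CUBIC); print(x0,y0)
A=cv2.resize(A,(520,280));B=cv2.resize(B,(520,224))
im=cv2.convertScaleAbs(np.vstack([A,B]),alpha=1.5)
cv2.imwrite("pics/p4.png",im)   # scale 8 both
E
```

```text
[287 219]
255 205
```

View pics/p4.png

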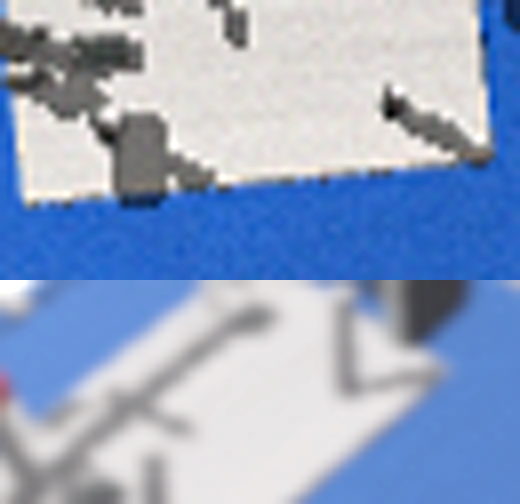

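```bash
python3 - <<'E'
from h import *
a=snapshot("top");b=snapshot("side")
B=p2w(a,[(344,203.75),(308.1,206.25)],6); print("top bases",B, B.mean(0)); y=(B[1]-B[0])[:2]; print(np.linalg.norm(y),np.degrees(np.arctan2(-y[0],y[1])))
print("side base R",p2w(b,[(298.5,218.2)],6),"tops",p2w(b,[(298.1,208.7),(274.4,227)],48))
k=p2w(a,[(215+291/4,130+246/4)],98); print("knob up",k)
m,bs=blobs(a,(50,120,50),(75,255,255),300); print([cv2.minAreaRect(c) for c in bs])
for c in blobs(a,(20,150,100),(32,255,255),40)[1]: print(p2w(a,cv2.minAreaRect(c)[0],6))
E
```

```text
top bases [[619.43809321 -26.68676611   6.        ]
 [614.677999    55.3305519    6.        ]] [617.05804611  14.32189289   6.        ]
82.15533428063655 3.3215875644773676
side base R [[618.74832089 -24.41992028   6.        ]] tops [[611.52667382 -17.10936364  48.        ]
 [607.06983564  59.17085979  48.        ]]
knob up [[632.4956166   97.59091433  98.        ]]
[((461.2735595703125, 293.20751953125), (51.6475715637207, 52.88381576538086), 74.05460357666016)]
[[ 575.02789186 -229.3926074     6.        ]]
[[ 584.40594517 -314.95227018    6.        ]]
```

```bash
python3 -c "
from h import *
go((429.5,-279.5,110),(180,0,104.5))"
```

```text
t 6.38 shift [-3.557 -0.361  1.056] turn [ 0.001  0.    -0.161] at [435.5  78.  215.6] [179.9   0.   94.8]
```

```bash
python3 -m jog '-0.6 -0.06 0 0 0 0 -1;-0.6 -0.06 0 0 0 0 -1;-0.6 -0.06 0.1 0 0 0 -1;-0.6 -0.06 0.25 0 0 0 -1;-0.6 -0.06 0.25 0 0 0 -1' >/dev/null; python3 -m jog '-0.56 -0.06 0.25 0 0 0 -1;0 0 0.2 0 0 -0.16 -1;0 0 0 0 0 0 -1;0 0 0 0 0 0 -1'; python3 -c "
from h import *
go((429.5,-279.5,61),(180,0,104.5))
s=crop('side',380,150,500,250,6,'c5.png')"
```

```text
time: 7.5
tool_pos: [429.5, -274.8, 267.8]
tcp_rot: [180.0, 0.0, 104.3]
ft_force: [-0.4, -0.3, 0.7]
finger_gap: 85.6
grip_force: 0.0
t 7.5 shift [-0.046 -0.012  0.518] turn [ 0.     0.    -0.004] at [ 429.6 -274.8  112.8] [180.    0.  104.3]
```

View pics/c5.png

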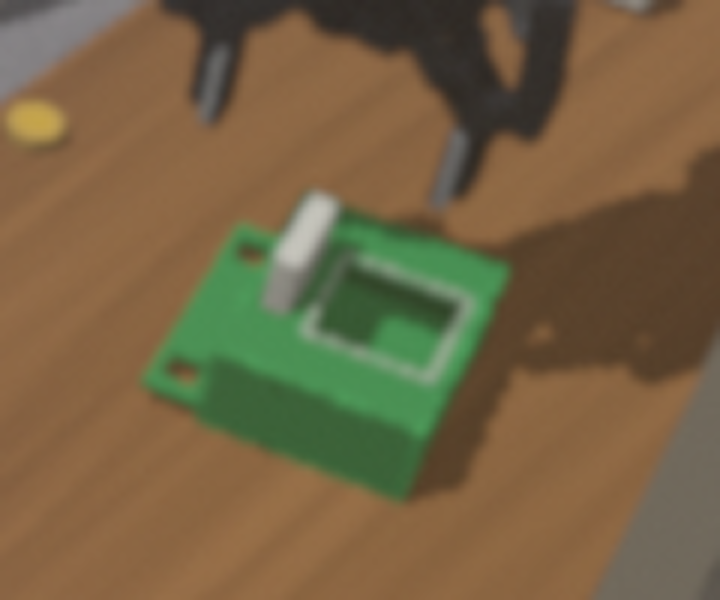

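```bash
python3 -m jog '-0.045 -0.01 0.26 0 0 0 -1;0 0 0.26 0 0 0 -1;0 0 0 0 0 0 -1;0 0 0 0 0 0 0;0 0 0 0 0 0 0.5' 40; python3 -m jog '0 0 0 0 0 0 0.8;0 0 0 0 0 0 1;0 0 0 0 0 0 1;0 0 0 0 0 0 1;0 0 0 0 0 0 1' 50; python3 -m jog '0 0 -0.3 0 0 0 1;0 0 -0.5 0 0 0 1;0 0 -0.2 0 0 0 1;0 0 0 0 0 0 1'; python3 -c "
from h import *
go((592,10,112),(180,0,94.8))"
```

```text
time: 8.18
tool_pos: [429.8, -279.7, 217.1]
tcp_rot: [179.9, 0.1, 104.4]
ft_force: [0.2, -0.1, 0.4]
finger_gap: 51.7
grip_force: 0.0
time: 8.8
tool_pos: [429.4, -279.6, 216.0]
tcp_rot: [179.9, 0.1, 104.4]
ft_force: [0.5, 0.6, 5.6]
finger_gap: 11.4
grip_force: 49.9
time: 9.3
tool_pos: [429.4, -279.8, 316.7]
tcp_rot: [179.9, 0.1, 104.4]
ft_force: [-0.3, -0.4, -2.6]
finger_gap: 11.0
grip_force: 49.3
t 9.3 shift [2.403 2.296 0.496] turn [0.002 0.002 0.16 ] at [ 429.7 -280.1  161.7] [1.799e+02 1.000e-01 1.044e+02]
```

```bash
python3 -m jog '0.4 0.38 0 0 0 0 1;0.4 0.38 0 0 0 0 1;0.4 0.38 0 0 0 0 1;0.4 0.38 0 0 0 0 1;0.4 0.38 0 0 0 0 1' >/dev/null; python3 -m jog '0.4 0.38 0 0 0 0 1;0 0 0 0 0 0.16 1;0 0 0 0 0 0 1;0 0 0 0 0 0 1'; python3 -c "
from h import *
go((591,11,140),(180,0,94.8))
s=crop('top',250,150,400,262,5,'d6.png')"
```

```text
time: 10.42
tool_pos: [589.4, 9.3, 313.8]
tcp_rot: [-179.9, -0.0, 95.0]
ft_force: [0.2, 0.2, -2.1]
finger_gap: 11.0
grip_force: 49.8
t 10.43 shift [0.015 0.018 0.188] turn [-0.002 -0.     0.003] at [589.    9.3 158.8] [-179.9   -0.    95. ]
```

View pics/d6.png

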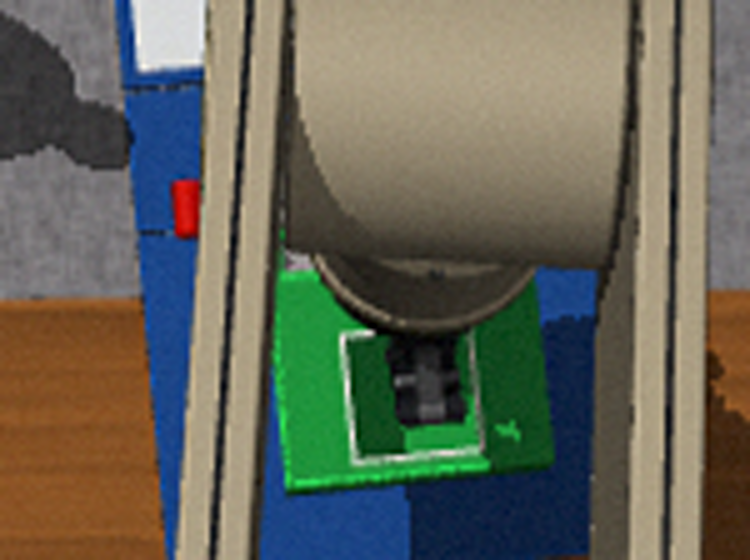

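```bash
python3 - <<'E'
from h import *
s=snapshot("top"); f=lambda P:[(250+x/5,150+y/5) for x,y in P]
st=sense(); g=st["tool_pos"]+R.from_euler("xyz",st["tcp_rot"],degrees=True).apply([0,0,155]); print(g)
P=p2w(s,f([(288,484),(552,464),(355,463),(484,452)]),137.8)
for a,b,d in ((0,1,74),(2,3,66)):
    y=(P[a]-P[b])[:2]; L=np.linalg.norm(y); y/=L; x=np.array([y[1],-y[0]]); c=(P[a]+P[b])[:2]/2+d*x
    print(L,np.degrees(np.arctan2(x[1],x[0])),"rib",c, "off in file x,y",(c-g[:2])@[.9965,.0837],(c-g[:2])@[-.0837,.9965])
E
```

```text
[589.4516064    9.09711964 159.66153303]
107.44113679790293 3.60305922448815 rib [588.63562742   7.84006612] off in file x,y -0.9183384323936377 -1.1843563923162927
52.56296819486279 4.152236960089913 rib [587.32532393   8.09864498] off in file x,y -2.2024128021453357 -0.8170101576992823
```

```bash
python3 -m jog '0.03 0.02 0.25 0 0 0 1;0 0 0.2 0 0 0 1;0 0 0 0 0 0 1;0 0 0 0 0 0 1'; python3 -c "
from h import *
go((591.2,12,65),(180,0,94.8))"
```

```text
time: 11.02
tool_pos: [591.9, 12.7, 270.8]
tcp_rot: [180.0, 0.0, 94.8]
ft_force: [-0.7, 0.1, -1.9]
finger_gap: 10.9
grip_force: 49.8
t 11.03 shift [-0.007 -0.007  0.508] turn [0. 0. 0.] at [591.9  12.7 115.8] [180.    0.   94.8]
```

```bash
python3 -m jog '-0.007 -0.005 0.1 0 0 0 1;0 0 0.06 0 0 0 1;0 0 0 0 0 0 1'; python3 -m jog '0 0 0.08 0 0 0 1;0 0 0.05 0 0 0 1;0 0 0 0 0 0 1'
```

```text
time: 11.4
tool_pos: [590.9, 12.3, 253.5]
tcp_rot: [-179.9, -0.0, 94.8]
ft_force: [-0.4, 0.5, -2.6]
finger_gap: 11.0
grip_force: 49.7
time: 11.78
tool_pos: [591.0, 12.3, 240.5]
tcp_rot: [-179.9, -0.0, 94.8]
ft_force: [-0.6, 0.3, -1.7]
finger_gap: 11.3
grip_force: 49.7
```

```bash
python3 -m jog '0 0 0.1 0 0 0 1;0 0 0.06 0 0 0 1;0 0 0.03 0 0 0 1;0 0 0.01 0 0 0 1;0 0 0 0 0 0 1'; python3 -m jog '0 0 0.01 0 0 0 1;0 0 0 0 0 0 1'
```

```text
time: 12.4
tool_pos: [591.4, 12.4, 222.1]
tcp_rot: [180.0, -0.0, 94.8]
ft_force: [-5.8, 1.1, 5.0]
finger_gap: 11.1
grip_force: 50.8
time: 12.65
tool_pos: [591.5, 12.4, 222.1]
tcp_rot: [180.0, -0.0, 94.8]
ft_force: [-8.1, 0.4, 13.1]
finger_gap: 10.8
grip_force: 52.2
```

```bash
python3 -m jog '0 0 -0.01 0 0 0 0.8;0 0 0 0 0 0 0.5;0 0 0 0 0 0 -0.2;0 0 0 0 0 0 -1;0 0 -0.1 0 0 0 -1'; python3 -m jog '0 0 -0.6 0 0 0 -1;0 0 -0.6 0 0 0 -1;0 -0.6 -0.1 0 0 0 -1;0 -0.6 0 0 0 0 -1;0 -0.4 0 0 0 0 -1'; python3 - <<'E'
from h import *
a=snapshot("top");b=snapshot("side")
A=cv2.resize(a["img"][165:270,260:390,::-1],None,fx=4.3,fy=4.3,interpolation=cv2.INTER_CUBIC)
B=cv2.resize(b["img"][170:290,225:335,::-1],None,fx=2.2,fy=2.2,interpolation=cv2.INTER_CUBIC)
c=np.zeros((A.shape[0],B.shape[1],3),np.uint8); c[:B.shape[0]]=B
cv2.imwrite("pics/e7.png",np.hstack([A,c])); print(A.shape)
for c in blobs(a,(20,150,100),(32,255,255),40)[1]: print(p2w(a,cv2.minAreaRect(c)[0],6))
E
```

```text
time: 13.28
tool_pos: [590.8, 12.3, 230.6]
tcp_rot: [-179.9, -0.0, 94.8]
ft_force: [-0.2, 0.7, 1.0]
finger_gap: 74.3
grip_force: 0.0
time: 13.9
tool_pos: [430.0, -1.3, 362.1]
tcp_rot: [179.9, 0.0, 94.8]
ft_force: [-0.4, 0.0, 0.9]
finger_gap: 85.2
grip_force: 0.0
(452, 559, 3)
[[ 574.57886189 -228.4599057     6.        ]]
[[ 585.55917871 -314.99491485    6.        ]]
```

View pics/e7.png

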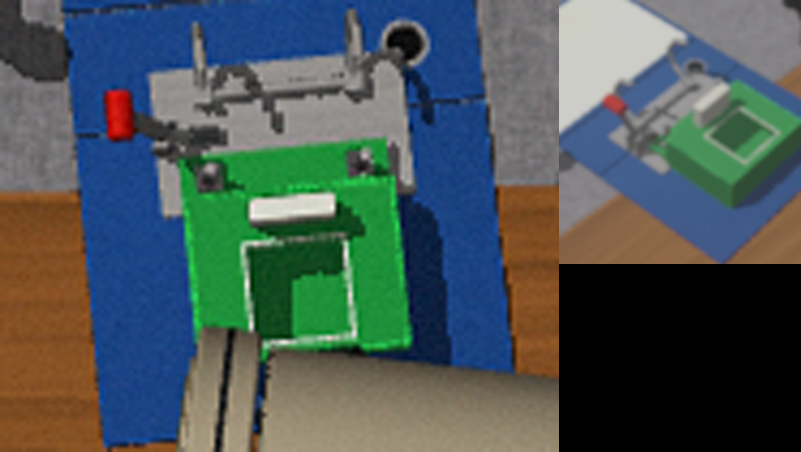

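```bash
python3 -c "
from h import *
go((574.6,-228.7,80),(180,0,94.8))"
```

```text
t 14.0 shift [-2.389  1.261  1.265] turn [-0.  0.  0.] at [428.9  -1.3 206.5] [-180.     0.    94.8]
```

```bash
python3 -m jog '-0.48 0.25 0.05 0 0 0 -0.2;-0.48 0.25 0.2 0 0 0 -0.1;-0.48 0.25 0.3 0 0 0 -0.1;-0.48 0.25 0.3 0 0 0 -0.1;-0.47 0.26 0.3 0 0 0 -0.1' >/dev/null;  python3 -m jog '0 0 0.1 0 0 0 -0.1;0 0 0 0 0 0 -0.1;0 0 0 0 0 0 -0.1' 20; python3 -c "
from h import *
go((574.6,-228.7,19),(180,0,94.8))
s=crop('side',340,140,440,215,8,'t8.png')"
```

```text
time: 15.0
tool_pos: [578.0, -228.1, 238.3]
tcp_rot: [179.9, 0.1, 94.9]
ft_force: [0.8, -0.1, 0.8]
finger_gap: 47.4
grip_force: 0.0
t 15.0 shift [-0.003 -0.036  0.643] turn [0.002 0.001 0.001] at [ 578.4 -228.2   83.3] [1.799e+02 1.000e-01 9.490e+01]
```

View pics/t8.png

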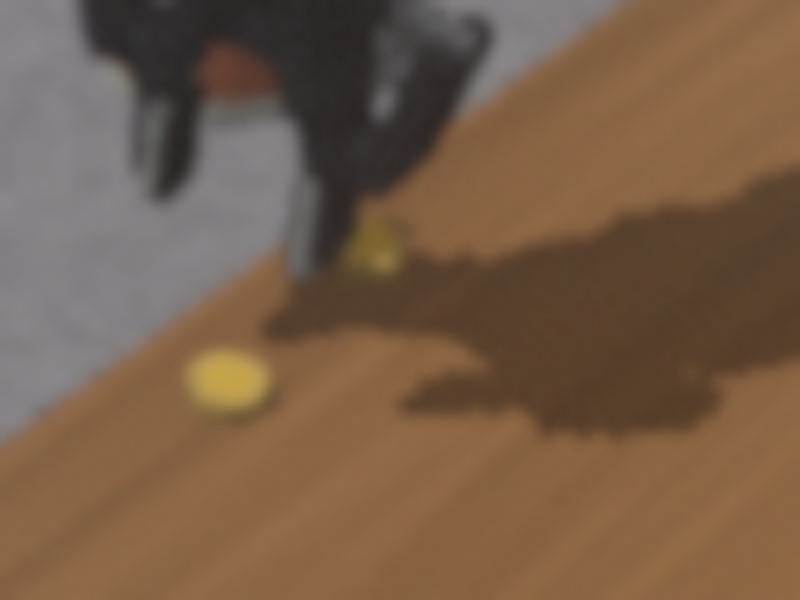

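```bash
python3 -c "
from h import *
b=snapshot('side'); print(p2w(b,[(368.5,187.3),(386.9,171)],8))"; python3 -m jog '0 -0.036 0.4 0 0 0 -0.1;0 0 0.2 0 0 0 -0.1;0 0 0 0 0 0 -0.1;0 0 0.03 0 0 0 -0.1;0 0 0 0 0 0 -0.1' 20;  python3 -m jog '0 0 0 0 0 0 0.3;0 0 0 0 0 0 0.6;0 0 0 0 0 0 1;0 0 0 0 0 0 1' 30
```

```text
[[ 571.11625941 -225.06586392    8.        ]
 [ 578.24593782 -309.34786886    8.        ]]
time: 15.72
tool_pos: [574.6, -229.3, 174.6]
tcp_rot: [179.9, 0.1, 94.8]
ft_force: [0.5, 0.4, 0.4]
finger_gap: 47.1
grip_force: 0.0
time: 16.23
tool_pos: [574.4, -229.3, 174.3]
tcp_rot: [179.9, 0.0, 94.8]
ft_force: [-1.0, 0.8, 6.1]
finger_gap: 23.8
grip_force: 29.3
```

```bash
python3 -m jog '0 0 -0.3 0 0 0 1;0 0 -0.6 0 0 0 1;0 0 -0.6 0 0 0 1;0 0 0 0 0 0 1';  python3 - <<'E'
from h import *
a=snapshot("top");b=snapshot("side")
A=cv2.resize(a["img"][225:330,165:235,::-1],None,fx=5.7,fy=5.7,interpolation=cv2.INTER_CUBIC)
q=w2p(b,[(458,310,20)])[0].astype(int)
x0,y0=q[0]-55,q[1]-70; print(x0,y0)
B=cv2.resize(b["img"][y0:y0+130,x0:x0+100,::-1],None,fx=4,fy=4,interpolation=cv2.INTER_CUBIC)
c=np.zeros((A.shape[0],B.shape[1],3),np.uint8); c[:B.shape[0]]=B
cv2.imwrite("pics/s9.png",cv2.convertScaleAbs(np.hstack([A,c]),alpha=1.3)); print(A.shape)
E
```

```text
time: 16.73
tool_pos: [575.9, -230.0, 330.9]
tcp_rot: [179.4, 0.4, 94.8]
ft_force: [0.1, 0.2, -0.1]
finger_gap: 23.8
grip_force: 29.5
172 281
(598, 399, 3)
```

View pics/s9.png

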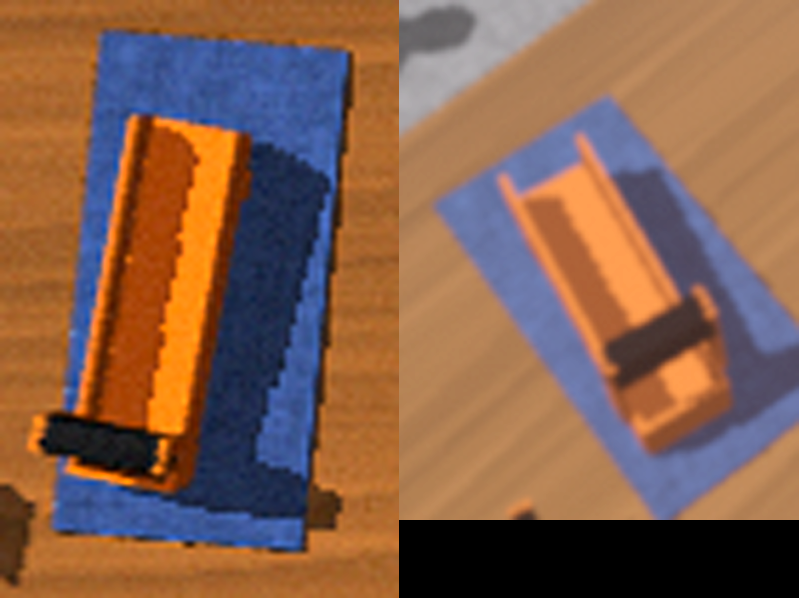

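```bash
python3 - <<'E'
from h import *
a=snapshot("top"); f=lambda P:[(165+x/5.7,225+y/5.7) for x,y in P]
bar=p2w(a,f([(100,445)]),83)[0]; L=p2w(a,f([(130,116),(249,133)]),48); lip=L.mean(0); w=(lip-bar)[:2]
print("bar",bar,"lip",lip,"len",np.linalg.norm(w),"yaw",np.degrees(np.arctan2(w[1],w[0])),"lipw",np.linalg.norm(L[0]-L[1]))
e=p2w(a,f([(42,435),(158,456)]),83); print("bar len",np.linalg.norm(e[0]-e[1]),np.degrees(np.arctan2(*(e[0]-e[1])[:2]*[-1,1])))
m=p2w(a,f([(102,30),(350,50),(303,550),(53,530)]),3); print("mat",m.mean(0))
u=w/np.linalg.norm(w); mid=bar[:2]+56*u; print("mid",mid,"lipmid",lip[:2]-70*u)
go((*(mid+25*u),150),(180,0,90+np.degrees(np.arctan2(w[1],w[0]))))
E
```

```text
bar [400.07279225 322.58993076  83.        ] lip [521.5966551  296.87449494  48.        ] len 124.21486577570799 yaw -11.947997169274473 lipw 46.37896497121569
bar len 43.87386136909562 -10.853055048252445
mat [459.8672187  301.04539548   3.        ]
mid [454.85960281 310.99659693] lipmid [453.11314191 311.36616223]
t 16.88 shift [ 5.408 -0.49   0.178] turn [-0.001 -0.     0.28 ] at [ 573.5 -228.9  167.4] [-179.9   -0.    94.8]
```

```bash
python3 -m jog '0.6 -0.054 0 0 0 0 1;0.6 -0.054 0 0 0 0 1;0.6 -0.054 0 0 0 0 1;0.6 -0.054 0 0 0 0 1;0.6 -0.054 0 0 0 0 1' >/dev/null;  python3 -m jog '0.6 -0.054 0 0 0 0 1;0.6 -0.054 0 0 0 0 1;0.6 -0.054 0 0 0 0 1;0.6 -0.054 0 0 0 0 1;0 0 0 0 0 0.14 1';python3 -m jog '0 0 0 0 0 0.14 1;0 0 0.5 0 0 0 1;0 0 0 0 0 0 1;0 0 0 0 0 0 1'; python3 -c "
from h import *
go((479.3,305.8,55),(180,0,78))
s=crop('side',150,250,350,400,4,'s10.png')"
```

```text
time: 18.12
tool_pos: [477.8, 308.5, 320.6]
tcp_rot: [-179.8, 0.1, 86.6]
ft_force: [-0.4, -1.8, -0.3]
finger_gap: 23.9
grip_force: 29.6
time: 18.62
tool_pos: [479.8, 304.7, 273.0]
tcp_rot: [-179.9, 0.1, 78.0]
ft_force: [0.9, 0.6, 0.1]
finger_gap: 24.0
grip_force: 29.6
t 18.62 shift [ 0.01  -0.007  0.63 ] turn [-0.002  0.001  0.001] at [479.6 304.6 118. ] [-1.799e+02  1.000e-01  7.800e+01]
```

View pics/s10.png

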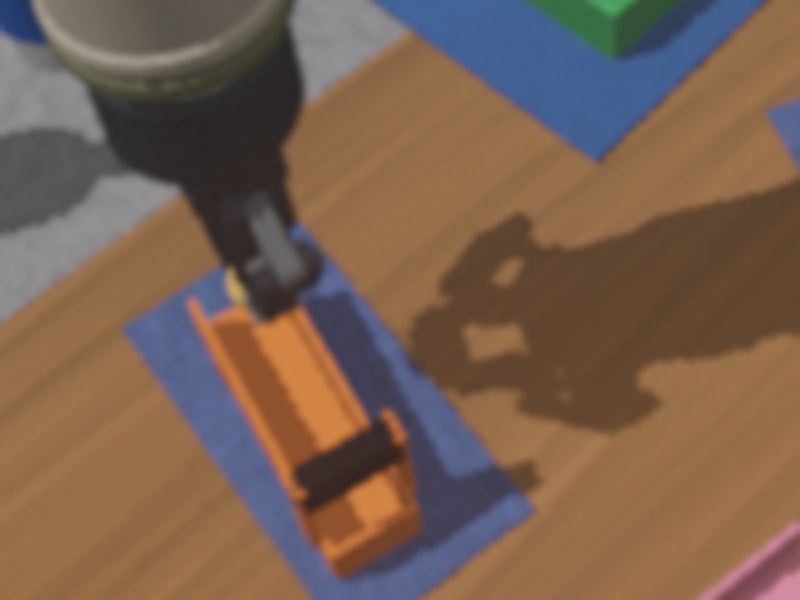

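```bash
python3 -m jog '0.01 0 0.3 0 0 0 1;0 0 0.3 0 0 0 1;0 0 0.03 0 0 0 1;0 0 0 0 0 0 1;0 0 0 0 0 0 0.2'; python3 -m jog '0 0 0 0 0 0 0;0 0 0 0 0 0 0;0 0 -0.3 0 0 0 -0.1;0 0 -0.6 0 0 0 -0.1;0 0 0 0 0 0 -0.1'; python3 - <<'E'
from h import *
go((584.5,-314,170),(180,0,94.8))
a=snapshot("top")
for c in blobs(a,(20,150,100),(32,255,255),30)[1]: print(cv2.contourArea(c),p2w(a,cv2.minAreaRect(c)[0],8))
crop('side',150,250,350,400,4,'s11.png')
E
```

```text
time: 19.3
tool_pos: [481.2, 306.4, 212.5]
tcp_rot: [179.9, -0.1, 78.0]
ft_force: [-0.6, 1.3, 0.4]
finger_gap: 34.0
grip_force: 0.0
time: 19.92
tool_pos: [482.3, 307.0, 306.9]
tcp_rot: [179.5, -0.4, 78.0]
ft_force: [0.0, -0.2, 0.2]
finger_gap: 46.7
grip_force: 0.0
t 19.93 shift [-5.862  2.289 -0.202] turn [ 0.009 -0.005 -0.279] at [483.8 307.8 151.9] [179.5  -0.4  78. ]
66.0 [[483.81138745 308.93736047   8.        ]]
71.5 [[ 585.29697806 -314.40630064    8.        ]]
```

View pics/s11.png

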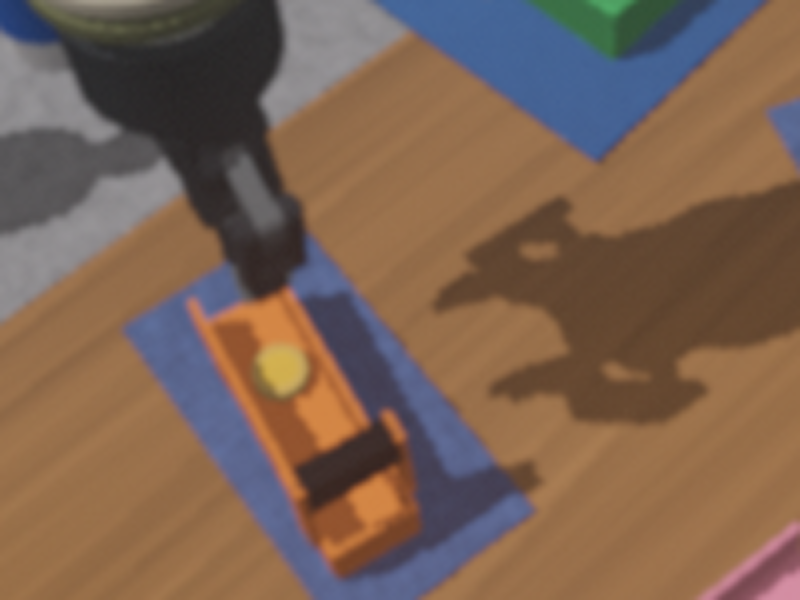

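```bash
python3 -m jog '-0.54 0.21 -0.05 0 0 0 -0.1;-0.54 0.21 -0.05 0 0 0 -0.1;-0.54 0.21 -0.05 0 0 0 -0.1;-0.54 0.21 -0.05 0 0 0 -0.1;-0.54 0.21 0 0 0 0 -0.1' >/dev/null;  python3 -m jog '-0.54 0.21 0 0 0 0 -0.1;-0.54 0.21 0 0 0 0 -0.1;-0.54 0.21 0 0 0 0 -0.1;-0.54 0.21 0 0 0 0 -0.1;-0.54 0.21 0 0 0 -0.14 -0.1' >/dev/null;python3 -m jog '-0.46 0.18 0 0 0 -0.14 -0.1;0 0 0.5 0 0 0 -0.1;0 0 0 0 0 0 -0.1;0 0 0 0 0 0 -0.1'; python3 -c "
from h import *
go((585,-314.2,19),(180,0,94.8))
a=snapshot('top');b=snapshot('side')
for n,s in (('top',a),('side',b)):
  for c in blobs(s,(20,130,90),(32,255,255),15)[1]: print(n,cv2.contourArea(c),p2w(s,cv2.minAreaRect(c)[0],8))
"
```

```text
time: 21.78
tool_pos: [588.6, -312.2, 270.0]
tcp_rot: [-179.9, -0.1, 94.8]
ft_force: [-0.1, 0.0, 0.6]
finger_gap: 46.5
grip_force: 0.0
t 21.77 shift [-0.018 -0.036  0.96 ] turn [-0.002 -0.001  0.001] at [ 588.3 -312.   115. ] [-1.799e+02 -1.000e-01  9.480e+01]
top 64.5 [[482.68175361 308.93422242   8.        ]]
top 68.0 [[ 584.60861123 -314.15019178    8.        ]]
side 86.5 [[488.12549477 305.71153654   8.        ]]
side 36.5 [[ 583.40428693 -309.88952507    8.        ]]
```

```bash
python3 -m jog '-0.015 -0.035 0.5 0 0 0 -0.1;0 0 0.42 0 0 0 -0.1;0 0 0 0 0 0 -0.1;0 0 0.04 0 0 0 -0.1;0 0 0 0 0 0 -0.1' 20;  python3 -m jog '0 0 0 0 0 0 0.3;0 0 0 0 0 0 0.6;0 0 0 0 0 0 1;0 0 0 0 0 0 1' 30;  python3 -m jog '0 0 -0.3 0 0 0 1;0 0 -0.6 0 0 0 1;0 0 -0.6 0 0 0 1;0 0 0 0 0 0 1'; python3 -c "
from h import *
go((479.5,306,155),(180,0,78))"
```

```text
time: 22.5
tool_pos: [586.7, -315.3, 177.3]
tcp_rot: [179.8, 0.2, 94.8]
ft_force: [-0.5, -0.3, -0.6]
finger_gap: 47.0
grip_force: 0.0
time: 23.0
tool_pos: [586.1, -315.1, 176.3]
tcp_rot: [179.9, 0.1, 94.8]
ft_force: [-0.3, 0.4, 6.5]
finger_gap: 23.9
grip_force: 29.1
time: 23.5
tool_pos: [587.3, -316.0, 333.2]
tcp_rot: [179.4, 0.5, 94.8]
ft_force: [0.1, -0.2, 0.2]
finger_gap: 23.7
grip_force: 29.5
t 23.5 shift [ 6.29  -0.554  0.174] turn [0.011 0.006 0.28 ] at [ 589.1 -317.1  178.2] [179.4   0.5  94.8]
```

```bash
python3 -m jog '0.6 -0.08 0 0 0 0 1;0.6 -0.08 0 0 0 0 1;0.6 -0.08 0 0 0 0 1;0.6 -0.08 0 0 0 0 1;0.6 -0.08 0 0 0 0 1' >/dev/null;  python3 -m jog '0.6 -0.08 0 0 0 0 1;0.6 -0.08 0 0 0 0 1;0.6 -0.08 0 0 0 0 1;0.6 -0.08 0 0 0 0 1;0.6 -0.08 0 0 0 0 1'>/dev/null;python3 -m jog '0.3 0 0 0 0 0.14 1;0 0 0 0 0 0.14 1;0 0 0.3 0 0 0 1;0 0 0 0 0 0 1;0 0 0 0 0 0 1'; python3 -c "
from h import *
go((455,311,55),(180,0,78))
a=snapshot('top')
for c in blobs(a,(20,130,90),(32,255,255),15)[1]: print(cv2.contourArea(c),p2w(a,cv2.minAreaRect(c)[0],24))
"
```

```text
time: 25.38
tool_pos: [452.7, 306.2, 294.7]
tcp_rot: [-180.0, 0.0, 78.0]
ft_force: [-0.2, 0.2, 0.1]
finger_gap: 23.4
grip_force: 29.5
t 25.38 shift [0.052 0.012 0.847] turn [-0.  0.  0.] at [452.7 306.2 139.7] [-180.    0.   78.]
66.5 [[481.90964792 305.58733059  24.        ]]
```

```bash
python3 -m jog '0.05 0.01 0.4 0 0 0 1;0 0 0.43 0 0 0 1;0 0 0 0 0 0 1;0 0 0 0 0 0 1;0 0 0 0 0 0 0.2'; python3 -m jog '0 0 0 0 0 0 0;0 0 0 0 0 0 0;0 0 -0.3 0 0 0 -0.1;0 0 -0.6 0 0 0 -0.1;0 0 0 0 0 0 -0.1'; python3 -m jog '-0.6 0 -0.3 0 0 0 -0.8;-0.6 0 0 0 0 0 -0.8;-0.6 0 0 0 0 0 -0.8;0 0 0 0 0 0 -0.8'; python3 - <<'E'
from h import *
go((400.5,322,130),(180,0,78))
for n in ("top","side"):
  s=snapshot(n)
  for c in blobs(s,(20,130,90),(32,255,255),15)[1]:
    p=p2w(s,cv2.minAreaRect(c)[0],24)[0]; d=p[:2]-[455,311]; print(n,cv2.contourArea(c),p,"scoop x,y",d@[.978,-.208],d@[.208,.978])
s=snapshot("top")
for c in blobs(s,(50,120,50),(75,255,255),300)[1]: print(cv2.minAreaRect(c))
E
```

```text
time: 26.05
tool_pos: [455.9, 311.6, 214.2]
tcp_rot: [179.8, -0.2, 78.0]
ft_force: [0.0, -0.7, 0.5]
finger_gap: 34.2
grip_force: 0.0
time: 26.68
tool_pos: [456.7, 312.1, 307.8]
tcp_rot: [179.5, -0.4, 78.0]
ft_force: [0.6, 0.8, 1.4]
finger_gap: 46.9
grip_force: 0.0
time: 27.18
tool_pos: [417.5, 135.9, 328.7]
tcp_rot: [-180.0, 0.1, 77.8]
ft_force: [-0.0, -0.3, -0.8]
finger_gap: 76.7
grip_force: 0.0
t 27.18 shift [ 1.783 -0.56   0.435] turn [-0.     0.001 -0.004] at [417.4 135.8 173.7] [-1.80e+02  1.00e-01  7.78e+01]
top 49.5 [484.1398707  305.59354352  24.        ] scoop x,y 29.623336488929333 0.7735786679944557
side 194.0 [466.41414262 311.7264865   24.        ] scoop x,y 11.011922293291947 3.0846454654150453
((328.1095886230469, 223.5410919189453), (49.46356201171875, 49.62059020996094), 83.9909896850586)
```

```bash
python3 -m jog '0.6 -0.19 0.1 0 0 0 -0.8;0.6 -0.19 0.1 0 0 0 -0.8;0.58 -0.18 0.1 0 0 0 -0.8;0 0 0 0 0 0 -0.8;0 0 0 0 0 0 -0.8'; python3 - <<'E'
from h import *
go((400.5,322,72),(180,0,78))
for n in ("top","side"):
  s=snapshot(n)
  for c in blobs(s,(20,110,50),(34,255,255),12)[1]:
    p=p2w(s,cv2.minAreaRect(c)[0],24)[0]; d=p[:2]-[455,311]; print(n,cv2.contourArea(c),np.round(cv2.minAreaRect(c)[0]),np.round(p),"scoop x,y",d@[.978,-.208],d@[.208,.978])
E
```

```text
time: 27.95
tool_pos: [400.0, 323.5, 299.1]
tcp_rot: [-180.0, 0.1, 78.2]
ft_force: [0.6, 0.4, 0.3]
finger_gap: 77.3
grip_force: 0.0
t 27.95 shift [-0.013  0.008  0.721] turn [-0.001  0.001  0.003] at [399.8 323.3 144.1] [-1.80e+02  1.00e-01  7.82e+01]
top 68.5 [194. 278.] [455. 311.  24.] scoop x,y 0.23869019401720437 0.1432489613159978
top 67.0 [196. 266.] [482. 306.  24.] scoop x,y 27.44347090364564 0.3036160878821416
side 156.5 [222. 349.] [467. 314.  24.] scoop x,y 11.274287765505841 5.892469120648287
```

Both tokens lie in the scoop (at +0 and +27 mm); no others on the table. Grip the bar.

```bash
python3 -m jog '-0.013 0.008 0.4 0 0 0 -0.8;0 0 0.32 0 0 0 -0.8;0 0 0 0 0 0 -0.8;0 0 0 0 0 0 0;0 0 0 0 0 0 0.5' 40;  python3 -m jog '0 0 0 0 0 0 0.8;0 0 0 0 0 0 1;0 0 0 0 0 0 1;0 0 0 0 0 0 1;0 0 0 0 0 0 1' 60;  python3 -m jog '0 0 -0.1 0 0 0 1;0 0 -0.3 0 0 0 1;0 0 -0.5 0 0 0 1;0 0 -0.5 0 0 0 1;0 0 0 0 0 0 1'; python3 - <<'E'
from h import *
go((400.5,322,72),(180,0,78))
for n in ("top","side"):
  s=snapshot(n)
  for c in blobs(s,(20,110,50),(34,255,255),12)[1]:
    p=p2w(s,cv2.minAreaRect(c)[0],164)[0]; d=p[:2]-[455,311]; print(n,cv2.contourArea(c),np.round(cv2.minAreaRect(c)[0]),np.round(p),"scoop x,y",d@[.978,-.208],d@[.208,.978])
E
```

```text
time: 28.68
tool_pos: [402.1, 321.1, 229.8]
tcp_rot: [179.9, -0.1, 78.0]
ft_force: [0.6, 0.1, 0.3]
finger_gap: 41.8
grip_force: 0.0
time: 29.3
tool_pos: [401.5, 321.2, 228.8]
tcp_rot: [179.9, -0.1, 78.0]
ft_force: [-1.2, -0.5, 6.9]
finger_gap: 13.0
grip_force: 59.7
time: 29.92
tool_pos: [402.2, 321.6, 373.4]
tcp_rot: [179.6, -0.4, 78.0]
ft_force: [0.2, 0.5, -1.7]
finger_gap: 12.8
grip_force: 58.7
t 29.93 shift [-0.009 -0.027  1.464] turn [ 0.006 -0.006  0.001] at [403.4 322.4 218.4] [179.6  -0.4  78. ]
top 84.5 [178. 276.] [454. 312. 164.] scoop x,y -1.2303358157015993 0.5484276337090858
top 82.0 [181. 263.] [480. 307. 164.] scoop x,y 25.757922928058324 1.1731868344605767
side 27.5 [211. 314.] [454. 319. 164.] scoop x,y -2.2014237292371823 7.917677674074464
side 25.0 [204. 302.] [479. 314. 164.] scoop x,y 23.374661620490762 7.627843901219974
```

```bash
python3 - <<'E'
from h import *
a=snapshot("top")
P=p2w(a,[(260+x/4.3,165+y/4.3) for x,y in ((245,241),(348,236),(357,333),(260,345))],44); print("mouth",P.mean(0))
E_=p2w(a,[(260+x/4.3,165+y/4.3) for x,y in ((208,178),(361,160))],15); print("eyes",E_.mean(0),E_)
for c in blobs(a,(50,120,50),(75,255,255),300)[1]:
    r=cv2.minAreaRect(c); print(r)
go((404.5,-4.5,170),(180,0,94.8))
E
```

```text
mouth [550.65957128   6.87107891  44.        ]
eyes [617.24334767  14.29563382  15.        ] [[612.94664962  54.67963714  15.        ]
 [621.54004572 -26.08836949  15.        ]]
((328.0876770019531, 223.33287048339844), (49.46356201171875, 49.62059020996094), 83.9909896850586)
t 30.07 shift [-3.171  0.712  0.418] turn [-0.001  0.001 -0.279] at [400.4 320.4 211.5] [-1.799e+02  1.000e-01  7.800e+01]
```

```bash
python3 -m jog '-0.2 0.04 0 0 0 0 1;-0.4 0.09 0 0 0 0 1;-0.4 0.09 0 0 0 0 1;-0.4 0.09 0 0 0 0 1;-0.4 0.09 0 0 0 0 1' >/dev/null;  python3 -m jog '-0.4 0.09 0 0 0 0 1;-0.4 0.09 0 0 0 0 1;-0.35 0.08 0 0 0 0 1;-0.2 0.05 0 0 0 0 1;0 0 0 0 0 -0.09 1' >/dev/null; python3 -m jog '0 0 0 0 0 -0.1 1;0 0 0 0 0 -0.09 1;0 0 0 0 0 0 1;0 0 0 0 0 0 1'; python3 - <<'E'
from h import *
go((404.5,-4.5,119),(180,0,94.8))
s=snapshot("top"); st=sense(); g=st["tool_pos"]+R.from_euler("xyz",st["tcp_rot"],degrees=True).apply([0,0,155])
for c in blobs(s,(20,110,50),(34,255,255),12)[1]:
    p=p2w(s,cv2.minAreaRect(c)[0],g[2]-72+24)[0]; d=(p-g)[:2]; print("tok",cv2.contourArea(c),"scoop x,y",d@[.9965,.0837]-56,d@[-.0837,.9965])
for c in blobs(s,(8,200,100),(18,255,255),100)[1]:
    r=cv2.minAreaRect(c); B=cv2.boxPoints(r); P=p2w(s,B,g[2]-28)-g; print(cv2.contourArea(c),r,(P[:,:2]@np.array([[.9965,-.0837],[.0837,.9965]])).round(1).tolist())
E
```

```text
time: 31.82
tool_pos: [404.8, -2.4, 366.8]
tcp_rot: [-179.9, -0.0, 94.7]
ft_force: [-0.3, -0.2, -2.0]
finger_gap: 13.0
grip_force: 58.7
t 31.82 shift [-0.021 -0.003  0.928] turn [-0.001 -0.    -0.002] at [404.5  -2.3 211.8] [-179.9   -0.    94.7]
tok 84.0 scoop x,y 20.789722948434445 -2.2872243405364094
365.0 ((131.17648315429688, 308.2941589355469), (35.89527130126953, 14.067066192626953), 14.03624439239502) [[20.8, 437.4], [46.3, 428.9], [23.2, 362.8], [-2.2, 371.4]]
439.5 ((332.03070068359375, 251.26107788085938), (29.15188980102539, 21.615631103515625), 83.2901611328125) [[122.3, 25.1], [123.2, -17.0], [66.4, -17.8], [65.6, 24.0]]
```

```bash
python3 -m jog '-0.04 0.02 0.3 0 0 0 1;0 0 0.3 0 0 0 1;0 0 0.2 0 0 0 1;0 0 0.1 0 0 0 1;0 0 0 0 0 0 1'; python3 - <<'E'
from h import *
go((404.7,-6.5,119),(180,0,94.8))
for n in ("top","side"):
  s=snapshot(n); st=sense(); g=st["tool_pos"]+R.from_euler("xyz",st["tcp_rot"],degrees=True).apply([0,0,155])
  for c in blobs(s,(20,110,50),(34,255,255),12)[1]:
    p=p2w(s,cv2.minAreaRect(c)[0],g[2]-72+24)[0]; d=(p-g)[:2]; print(n,"tok",cv2.contourArea(c),"scoop x,y",d@[.9965,.0837]-56,d@[-.0837,.9965])
  for c in blobs(s,(8,180,100),(18,255,255),100)[1]:
    r=cv2.minAreaRect(c); B=cv2.boxPoints(r); P=p2w(s,B,g[2]-25)-[616.8,13.3,0]; print(n,cv2.contourArea(c),r[0],(P[:,:2]@np.array([[.9965,-.0837],[.0837,.9965]])).round(1).tolist())
E
```

```text
time: 32.5
tool_pos: [407.3, -5.9, 277.2]
tcp_rot: [-179.9, -0.0, 94.8]
ft_force: [0.3, 0.2, -1.3]
finger_gap: 13.0
grip_force: 58.7
t 32.5 shift [-0.004 -0.026  0.032] turn [-0.001 -0.     0.   ] at [407.1  -5.8 122.2] [-179.9   -0.    94.8]
top tok 14.0 scoop x,y -391.1386940781125 98.03799499665736
top tok 61.5 scoop x,y 19.51321328280767 -1.355071257041233
top 902.0 (466.1856384277344, 413.97674560546875) [[-406.1, -229.3], [-408.5, -263.1], [-544.0, -252.5], [-541.5, -218.9]]
top 3771.0 (415.0, 413.5) [[-324.7, -99.9], [-334.8, -199.5], [-600.4, -170.3], [-589.9, -72.0]]
top 5300.5 (340.4963684082031, 383.5425720214844) [[-475.2, 95.4], [-273.1, 58.0], [-297.4, -72.8], [-499.4, -33.9]]
top 385.5 (332.2500305175781, 254.24998474121094) [[-88.1, 23.4], [-87.5, -18.4], [-149.4, -19.0], [-150.0, 22.7]]
top 60157.0 (153.99996948242188, 344.4999694824219) [[-515.2, 730.3], [43.3, 696.3], [-20.7, 43.8], [-572.5, 97.2]]
top 46117.5 (502.0, 343.0) [[-25.9, -76.7], [-81.5, -665.9], [-648.5, -588.6], [-584.4, -18.9]]
top 4619.0 (319.4801940917969, 61.24177551269531) [[375.7, 682.5], [261.1, -719.3], [236.6, -715.6], [351.3, 683.1]]
side tok 95.0 scoop x,y 0.6600456885268713 3.3818159573476527
side 678.0 (185.6000213623047, 438.2000427246094) [[-197.3, 489.8], [-222.9, 422.8], [-254.2, 432.2], [-228.3, 497.1]]
```

```bash
python3 -m jog '-0.02 -0.02 0.03 0 0 0 1;0 0.224 -0.12 0.1 0 0 1;0 0.224 -0.12 0.1 0 0 1;0 0 0 0 0 0 1;0 0 0 0 0 0 1'; cat > lip.py <<'E'
from h import *
st=sense(); A=R.from_euler("xyz",st["tcp_rot"],degrees=True); l=st["tool_pos"]+A.apply([0,126,208]); d=l-[616.8,13.3,0]
print("t",st["time"],"lip",l.round(1),"file xy",d[0]*.9965+d[1]*.0837,-d[0]*.0837+d[1]*.9965,"tilt",np.degrees(np.arccos(-A.apply([0,0,1])[2])),"j",st["joint_pos"].round(0),"f",st["ft_force"].round(1))
for n in ("top","side"):
  s=snapshot(n)
  for c in blobs(s,(20,110,50),(34,255,255),12)[1]: print(n,cv2.contourArea(c),np.round(cv2.minAreaRect(c)[0],1))
  print(n,"mouth ctr px",w2p(s,[(550.7,7,44),(550.7,7,8),l])[:].round(0).tolist())
E
python3 lip.py
```

```text
time: 33.22
tool_pos: [451.0, -4.2, 295.9]
tcp_rot: [-168.1, -0.0, 94.8]
ft_force: [-0.1, 0.4, -2.8]
finger_gap: 13.0
grip_force: 59.0
t 33.225 lip [531.    2.6  66.4] file xy -86.34473187490876 -3.462490802039701 tilt 11.925010641970598 j [ -6.  -5. 110.  -2.  87. -11.] f [-0.1  0.4 -2.8]
top 35.5 [348.6 401.2]
top mouth ctr px [[330.0, 232.0], [330.0, 234.0], [333.0, 240.0]]
side 79.5 [341.3 235.6]
side mouth ctr px [[309.0, 229.0], [309.0, 240.0], [317.0, 226.0]]
```

```bash
python3 -m jog '0 0.148 -0.083 0.067 0 0 1;0 0.148 -0.083 0.067 0 0 1;0 0 0 0 0 0 1;0 0.148 -0.083 0.067 0 0 1;0 0 0 0 0 0 1'; python3 lip.py; python3 -m jog '0 0.148 -0.083 0.067 0 0 1;0 0 0 0 0 0 1;0 0.148 -0.083 0.067 0 0 1;0 0 0 0 0 0 1;0 0 0 0 0 0 1'; python3 lip.py
```

```text
time: 33.95
tool_pos: [500.6, -0.0, 307.7]
tcp_rot: [-156.0, -0.0, 94.8]
ft_force: [0.0, -1.4, -2.3]
finger_gap: 13.4
grip_force: 59.2
t 33.95 lip [531.1   2.6  66.5] file xy -86.30895563277218 -3.5200721866555 tilt 23.97271935378647 j [-4.  9. 96. -4. 99. -9.] f [ 0.  -1.4 -2.3]
top 13.0 [357.5 328. ]
top 23.5 [344.  326.5]
top mouth ctr px [[330.0, 232.0], [330.0, 234.0], [333.0, 240.0]]
side 19.5 [341.  230.5]
side 23.0 [331. 227.]
side mouth ctr px [[309.0, 229.0], [309.0, 240.0], [317.0, 226.0]]
time: 34.67
tool_pos: [533.9, 2.8, 309.9]
tcp_rot: [-148.0, -0.0, 94.8]
ft_force: [0.5, -0.6, -1.5]
finger_gap: 13.2
grip_force: 59.4
t 34.675 lip [530.7   2.5  66.7] file xy -86.70810577473351 -3.529890134135141 tilt 31.975848048763833 j [ -4.  18.  87.  -5. 107.  -9.] f [ 0.5 -0.6 -1.5]
top mouth ctr px [[330.0, 232.0], [330.0, 234.0], [333.0, 240.0]]
side 23.5 [302.8 228.8]
side mouth ctr px [[309.0, 229.0], [309.0, 240.0], [317.0, 226.0]]
```

```bash
python3 -m jog '0 0.148 -0.083 0.067 0 0 1;0 0.148 -0.083 0.067 0 0 1;0 0.148 -0.083 0.067 0 0 1;0 0 0 0 0 0 1;0 0 0 0 0 0 1'; python3 lip.py; python3 -m jog '0 0 0 0 0 0 1;0 -0.148 0.06 -0.067 0 0 1;0 -0.148 0.05 -0.067 0 0 1;0 -0.148 0.05 -0.067 0 0 1;0 -0.148 0.05 -0.067 0 0 1';python3 lip.py
```

```text
time: 35.4
tool_pos: [584.4, 7.0, 304.0]
tcp_rot: [-135.9, 0.0, 94.8]
ft_force: [-0.1, 0.0, -1.2]
finger_gap: 12.7
grip_force: 59.4
t 35.4 lip [530.5   2.5  66.9] file xy -86.85554019012909 -3.5580290005097233 tilt 44.05563128978209 j [ -3.  31.  72.  -6. 120.  -8.] f [-0.1  0.  -1.2]
top 26.5 [339.  217.5]
top mouth ctr px [[330.0, 232.0], [330.0, 234.0], [333.0, 240.0]]
side 31.5 [305.8 235.3]
side mouth ctr px [[309.0, 229.0], [309.0, 240.0], [318.0, 226.0]]
time: 36.12
tool_pos: [524.9, 2.0, 324.5]
tcp_rot: [-152.1, 0.0, 94.8]
ft_force: [-0.4, -0.1, -1.7]
finger_gap: 13.2
grip_force: 59.3
t 36.125 lip [539.    3.2  81.7] file xy -78.36869341558214 -3.6000813822353956 tilt 27.87349221419262 j [ -4.  14.  89.  -4. 105.  -9.] f [-0.4 -0.1 -1.7]
top 50.0 [349.  299.5]
top mouth ctr px [[330.0, 232.0], [330.0, 234.0], [333.0, 236.0]]
side 35.5 [305.5 235.5]
side mouth ctr px [[309.0, 229.0], [309.0, 240.0], [315.0, 219.0]]
```

```bash
python3 -m jog '0 -0.5 -0.1 0 0 0 1;0 -0.4 0 -0.1 0 0 1;0 -0.2 0 -0.12 0 0 1;0 -0.2 0 -0.12 0 0 1;0 -0.2 0 -0.125 0 0 1' > /dev/null; python3 -m jog '0.6 0 -0.1 0 0 0 1;0.6 0 0 0 0 0 1;0.6 0 0 0 0 0 1;0.6 0 0 0 0 0 1;0 0 0 0 0 0 1'; python3 lip.py;  python3 - <<'E'
from h import *
st=sense(); print(st["tool_pos"],st["tcp_rot"])
s=snapshot("top");b=snapshot("side")
for n,t in (("top",s),("side",b)):
  for c in blobs(t,(18,90,40),(36,255,255),4)[1]:
    r=cv2.minAreaRect(c); print(n,cv2.contourArea(c),np.round(r[0],1),np.round(r[1],1),"z12,z30",p2w(t,[r[0]]*2,[12,30])[:,:2].round(0).tolist(), cv2.cvtColor(t["img"],cv2.COLOR_RGB2HSV)[int(r[0][1]),int(r[0][0])])
E
```

```text
time: 37.48
tool_pos: [372.3, 233.7, 400.3]
tcp_rot: [-179.7, -0.0, 95.2]
ft_force: [0.0, -1.0, -1.9]
finger_gap: 12.9
grip_force: 59.4
t 37.475 lip [496.7 245.  191.7] file xy -100.26972002669676 240.96899076707706 tilt 0.29301546343189633 j [ 25. -18. 110.   0.  89.  20.] f [ 0.  -1.  -1.9]
top 35.0 [331. 229.]
top mouth ctr px [[330.0, 232.0], [330.0, 234.0], [210.0, 253.0]]
side mouth ctr px [[309.0, 229.0], [309.0, 240.0], [229.0, 262.0]]
[373.22477882 230.63402971 400.16740087] [-1.79730872e+02  6.88896162e-02  9.49652822e+01]
top 84.5 [331. 227.] [10. 10.] z12,z30 [[566.0, 4.0], [564.0, 5.0]] [ 20 189 213]
```

```bash
python3 - <<'E'
from h import *
go((404,317,90),(180,0,78))
f=[]
for i in range(10): snapshot("side"); f.append(sense()["ft_force"])
print(np.mean(f,0),np.std(f,0))
E
```

```text
t 37.67 shift [0.849 0.381 1.55 ] turn [-0.004  0.001  0.28 ] at [373.1 229.2 245.2] [-179.8    0.    94.8]
[-0.05682247 -0.1885507  -1.649148  ] [0.54773851 0.33922349 0.44987245]
```

```bash
python3 -m jog '0.42 0.19 0 0 0 0 1;0.43 0.19 0 0 0 0 1;0 0 0 0 0 0.14 1;0 0 0 0 0 0.14 1;0 0 0.5 0 0 0 1' >/dev/null; python3 -m jog '0 0 0.5 0 0 0 1;0 0 0.4 0 0 0 1;0 0 0 0 0 0 1;0 0 0 0 0 0 1'; python3 -c "
from h import *
go((404,317,74.5),(180,0,78))"
```

```text
time: 39.3
tool_pos: [404.4, 318.4, 262.0]
tcp_rot: [-179.9, -0.0, 78.0]
ft_force: [0.5, 0.8, -0.1]
finger_gap: 12.7
grip_force: 59.5
t 39.3 shift [-0.014 -0.001  0.325] turn [-0.002 -0.     0.   ] at [404.2 318.5 107. ] [-179.9   -0.    78. ]
```

```bash
python3 -m jog '0 0 0.2 0 0 0 1;0 0 0.1 0 0 0 1;0 0 0 0 0 0 1;0 0 0.02 0 0 0 1;0 0 0 0 0 0 1'; python3 -m jog '0 0 0 0 0 0 0.7;0 0 0 0 0 0 0.4;0 0 0 0 0 0 -0.2;0 0 0 0 0 0 -0.8;0 0 -0.3 0 0 0 -0.8'; python3 -m jog '0 0 -0.6 0 0 0 -0.8;0 0 -0.6 0 0 0 -0.8;-0.6 0 0 0 0 0 -0.8;-0.6 0 0 0 0 0 -0.8;-0.6 0 0 0 0 0 -0.8'; python3 - <<'E'
from h import *
s=snapshot("top");b=snapshot("side")
for n,t in (("top",s),("side",b)):
  for c in blobs(t,(18,90,40),(36,255,255),4)[1]:
    r=cv2.minAreaRect(c); print(n,cv2.contourArea(c),np.round(r[0],1),np.round(r[1],1),"z15,z30",p2w(t,[r[0]]*2,[15,30])[:,:2].round(0).tolist())
m,bs=blobs(s,(8,180,60),(18,255,255),200)
for c in bs:
    r=cv2.minAreaRect(c)
    if 170<r[0][0]<240 and r[0][1]>200: print("scoop",r, p2w(s,[r[0]],40))
E
```

```text
time: 39.92
tool_pos: [404.0, 318.2, 229.0]
tcp_rot: [-179.9, -0.0, 78.0]
ft_force: [0.4, 0.8, -1.6]
finger_gap: 12.8
grip_force: 59.6
time: 40.55
tool_pos: [402.5, 317.1, 255.9]
tcp_rot: [-179.6, 0.3, 78.0]
ft_force: [-0.5, 0.0, 0.6]
finger_gap: 76.8
grip_force: 0.0
time: 41.18
tool_pos: [366.1, 140.5, 378.5]
tcp_rot: [-179.9, 0.0, 78.1]
ft_force: [1.0, -1.5, 0.4]
finger_gap: 76.9
grip_force: 0.0
top 85.5 [331. 227.] [10. 10.] z15,z30 [[565.0, 4.0], [564.0, 5.0]]
side 69.0 [305.5 235. ] [ 8. 11.] z15,z30 [[563.0, 7.0], [554.0, 16.0]]
scoop ((194.36537170410156, 276.673095703125), (22.553354263305664, 63.933860778808594), 11.309932708740234) [[456.6442412  306.87266942  40.        ]]
```

```bash
python3 - <<'E'
from h import *
s=snapshot("top")["img"];b=snapshot("side")["img"]
e=cv2.imread("pics/e7.png")[:,:,::-1]
A=cv2.resize(np.ascontiguousarray(e[:452,:559]),(130,105),interpolation=cv2.INTER_AREA); B=cv2.resize(np.ascontiguousarray(e[:264,559:801]),(110,120),interpolation=cv2.INTER_AREA)
def diff(P,Q,x0,y0,n):
    d=np.abs(cv2.GaussianBlur(P,(3,3),0).astype(int)-cv2.GaussianBlur(Q,(3,3),0)).max(2); m=(d>35).astype(np.uint8)*255
    for c in cv2.findContours(m,cv2.RETR_EXTERNAL,cv2.CHAIN_APPROX_NONE)[0]:
        if cv2.contourArea(c)>=6:
            r=cv2.boundingRect(c); x,y=r[0]+r[2]//2,r[1]+r[3]//2; print(n,cv2.contourArea(c),r[0]+x0,r[1]+y0,r[2:],"new",P[y,x],"old",Q[y,x])
diff(s[165:270,260:390],A,260,165,"top"); diff(b[170:290,225:335],B,225,170,"side")
t0=cv2.imread("pics/top0.png")[:,:,::-1]; s0=cv2.imread("pics/side0.png")[:,:,::-1]
diff(s[60:330,100:560].copy(),t0[60:330,100:560].copy(),100,60,"top-all")
diff(b[100:480,100:480].copy(),s0[100:480,100:480].copy(),100,100,"side-all")
E
```

```text
top 1802.5 301 241 (89, 29) new [ 24  63 127] old [125 115  94]
top 117.5 320 221 (20, 14) new [204 152  50] old [11 75 26]
side 6.5 333 241 (2, 8) new [50 49 51] old [ 57  79 118]
side 14.0 325 177 (10, 5) new [110 105  94] old [131 129 131]
side 1585.5 300 175 (35, 72) new [47 48 48] old [ 62  94 136]
side 18.0 327 170 (8, 6) new [111 105  94] old [67 66 67]
top-all 162.5 332 321 (36, 9) new [60 33  6] old [131  74  35]
top-all 3039.0 429 263 (70, 66) new [131  79  33] old [24 76 34]
top-all 10.0 215 250 (9, 6) new [27 39 66] old [ 56  83 142]
top-all 4234.0 172 244 (124, 86) new [147  92  41] old [144  86  40]
top-all 82.0 428 217 (11, 11) new [133  81  36] old [213 162   0]
top-all 78.0 465 212 (11, 11) new [120  70  31] old [213 159   0]
top-all 11.5 321 189 (5, 7) new [66 67 65] old [146 144 141]
top-all 3088.5 301 189 (64, 68) new [116  83  24] old [ 23  63 126]
top-all 42.0 347 186 (12, 25) new [151 147 143] old [150 147 144]
top-all 354.0 266 185 (35, 25) new [ 42  79 136] old [153 148 146]
top-all 34.0 309 180 (12, 7) new [142 140 136] old [151 147 146]
top-all 13.0 305 170
[... 667 characters left out ...]
w [ 67  95 140] old [ 61  86 129]
side-all 81.5 244 213 (14, 15) new [154  64  67] old [ 64  91 136]
side-all 10.5 292 199 (6, 6) new [ 63  89 132] old [124 124 129]
side-all 15.0 276 197 (6, 8) new [130 132 138] old [ 65  91 135]
side-all 2107.5 404 182 (65, 52) new [145 105  67] old [ 97 141  98]
side-all 5643.5 265 176 (108, 108) new [43 42 42] old [ 60  86 130]
side-all 24.5 382 167 (8, 6) new [136  99  65] old [189 157  72]
side-all 252.5 296 124 (18, 30) new [43 43 43] old [127 126 128]
side-all 2691.0 309 109 (75, 74) new [82 77 69] old [127 125 128]
side-all 1345.0 430 100 (50, 41) new [119 112  99] old [187 182 174]
side-all 150.0 313 100 (31, 11) new [100  94  83] old [125 123 125]
```

```bash
python3 - <<'E'
from h import *
s=snapshot("top")["img"]; H=cv2.cvtColor(s,cv2.COLOR_RGB2HSV)
for y in range(218,246,2): print(y,[f"{H[y,x,0]}/{H[y,x,2]}" for x in range(314,348,2)])
E
```

```text
218 ['68/142', '68/143', '67/142', '64/59', '66/72', '67/72', '69/72', '66/71', '68/71', '68/70', '66/70', '64/75', '67/71', '67/72', '66/67', '68/69', '67/148']
220 ['67/145', '67/145', '68/143', '67/147', '67/159', '65/85', '66/93', '57/109', '33/118', '57/105', '67/98', '65/84', '64/67', '60/86', '68/137', '67/137', '67/150']
222 ['67/140', '61/205', '62/98', '14/138', '16/128', '19/134', '30/69', '48/62', '20/103', '20/109', '30/73', '70/69', '67/71', '55/210', '68/144', '67/145', '67/147']
224 ['69/144', '62/193', '67/65', '66/72', '55/72', '55/70', '59/73', '20/115', '19/120', '20/118', '19/116', '43/72', '67/70', '9/242', '66/145', '68/145', '67/145']
226 ['67/145', '65/189', '68/68', '68/72', '68/71', '69/70', '24/84', '20/111', '19/115', '19/110', '20/102', '18/118', '69/68', '53/190', '68/142', '68/146', '68/144']
228 ['68/143', '67/167', '69/62', '68/76', '67/73', '68/70', '24/153', '21/222', '20/203', '21/213', '20/218', '20/215', '69/68', '66/187', '67/139', '68/143', '67/148']
230 ['67/143', '65/149', '67/57', '67/76', '67/74', '69/74', '53/72', '20/220', '20/214', '20/
[... 568 characters left out ...]
147', '68/148']
238 ['66/143', '67/147', '51/182', '68/69', '67/73', '68/69', '68/69', '66/153', '68/143', '68/148', '67/144', '68/142', '68/146', '67/144', '65/181', '66/148', '67/142']
240 ['67/149', '67/144', '6/232', '67/72', '68/74', '70/71', '67/70', '68/150', '67/147', '68/143', '68/146', '67/144', '67/148', '68/147', '54/201', '67/147', '68/147']
242 ['67/148', '68/145', '54/213', '66/63', '66/69', '66/73', '67/68', '67/152', '68/141', '68/138', '67/141', '67/142', '67/163', '65/179', '3/229', '67/147', '69/145']
244 ['67/143', '68/146', '65/187', '64/139', '63/140', '56/179', '6/223', '58/194', '65/183', '66/185', '66/169', '63/164', '66/156', '65/152', '66/153', '67/145', '67/141']
```

```bash
python3 -m jog '0 0 0 0 0 -0.14 -0.2;0 0 0 0 0 -0.14 -0.2;0 0 0 0 0 0 -0.2'; python3 -c "
from h import *
go((633.5,95.5,150),(180,0,94.8))
s=snapshot('top')
for c in blobs(s,(0,190,100),(4,255,255),15)[1]:
    r=cv2.minAreaRect(c); print(cv2.contourArea(c),r[0],p2w(s,[r[0]],95))"
```

```text
time: 41.8
tool_pos: [366.9, 143.1, 378.3]
tcp_rot: [-179.8, -0.0, 94.9]
ft_force: [-0.0, 0.2, 0.2]
finger_gap: 51.2
grip_force: 0.0
t 41.8 shift [-0.702  2.618  0.723] turn [-0.004 -0.     0.002] at [366.4 143.1 223.3] [-179.8   -0.    94.9]
40.0 (287.5, 191.5) [[633.04982029  98.24559852  95.        ]]
```

```bash
python3 -m jog '-0.14 0.53 0 0 0 0 -0.2;-0.14 0.53 0 0 0 0 -0.2;-0.14 0.53 0.1 0 0 0 -0.2;-0.14 0.53 0.2 0 0 0 -0.2;-0.13 0.49 0.3 0 0 0 -0.2'>/dev/null; python3 -m jog '0 0 0.1 0 0 0 -0.2;0 0 0 0 0 0 -0.2;0 0 0 0 0 0 -0.2';python3 -c "
from h import *
go((633.3,96.5,97),(180,0,94.8))"
```

```text
time: 42.85
tool_pos: [632.3, 95.9, 309.7]
tcp_rot: [-180.0, -0.0, 94.8]
ft_force: [-1.2, -0.4, 0.9]
finger_gap: 51.5
grip_force: 0.0
t 42.85 shift [0.006 0.011 0.577] turn [-0. -0.  0.] at [632.2  95.9 154.7] [-180.    -0.    94.8]
```

```bash
python3 -m jog '0.005 0.01 0.35 0 0 0 -0.2;0 0 0.23 0 0 0 -0.2;0 0 0 0 0 0 -0.2;0 0 0 0 0 0 0.5;0 0 0 0 0 0 1' 30; python3 -m jog '0 0 0 0 0 0 1;0 0 0 0 0 0 1;0 0 0 0 0 0 1' 40;python3 -c "
from h import *
go((630.7,140,34),(180,0,94.8))"
```

```text
time: 43.48
tool_pos: [634.2, 95.9, 252.6]
tcp_rot: [179.9, -0.0, 94.8]
ft_force: [-0.2, 0.9, 7.1]
finger_gap: 23.3
grip_force: 30.4
time: 43.85
tool_pos: [634.3, 95.9, 252.6]
tcp_rot: [179.9, -0.0, 94.8]
ft_force: [-1.1, 0.4, 8.0]
finger_gap: 23.0
grip_force: 40.3
t 43.85 shift [0.442 0.    0.636] turn [ 0.001 -0.     0.   ] at [634.5  95.9  97.6] [179.9  -0.   94.8]
```

```bash
python3 -m jog '0.06 0 0.025 0 0 0 1;0.14 0 0.085 0 0 0 1;0.13 0 0.14 0 0 0 1;0.085 0 0.175 0 0 0 1;0.03 0 0.18 0 0 0 1'; python3 -m jog '0 0 0.02 0 0 0 1;0 0 0 0 0 0 1'; python3 -m jog '0 0 0 0 0 0 0.4;0 0 0 0 0 0 -0.2;0 0 0 0 0 0 -0.4;0 0 0 0 0 0 -0.4;0 0 -0.4 0 0 0 -0.4'; python3 -m jog '0 0 -0.6 0 0 0 -0.4;0 0 -0.6 0 0 0 -0.4;0 -0.6 0 0 0 0 -0.4;0 -0.6 0 0 0 0 -0.4;0 -0.6 0 0 0 0 -0.4'; python3 - <<'E'
from h import *
s=snapshot("top")
for c in blobs(s,(0,190,100),(4,255,255),12)[1]:
    r=cv2.minAreaRect(c); print("knob",cv2.contourArea(c),r[0],p2w(s,[r[0]],33))
for lo,hi,n in (((50,120,50),(75,255,255),"case"),((18,90,40),(36,255,255),"tok"),((8,180,60),(18,255,255),"scoop")):
  for c in blobs(s,lo,hi,20)[1]:
    r=cv2.minAreaRect(c)
    if r[0][0]<400 and r[0][1]<320: print(n,cv2.contourArea(c),np.round(r[0],1),np.round(r[1]),round(r[2]))
E
```

```text
time: 44.48
tool_pos: [630.4, 141.8, 191.4]
tcp_rot: [179.9, -0.1, 94.9]
ft_force: [1.3, 4.1, 3.5]
finger_gap: 22.7
grip_force: 45.5
time: 44.72
tool_pos: [630.4, 141.7, 189.1]
tcp_rot: [179.9, -0.2, 94.9]
ft_force: [2.7, 9.1, 1.8]
finger_gap: 22.9
grip_force: 45.3
time: 45.35
tool_pos: [627.3, 139.5, 223.0]
tcp_rot: [-179.3, 0.0, 94.8]
ft_force: [0.3, 0.1, -0.3]
finger_gap: 59.6
grip_force: 0.0
time: 45.98
tool_pos: [448.7, 124.6, 347.6]
tcp_rot: [-179.8, -0.0, 94.8]
ft_force: [0.2, 0.1, 0.8]
finger_gap: 59.5
grip_force: 0.0
knob 39.0 (268.5, 198.0) [[630.21596289 143.40055234  33.        ]]
case 2231.0 [328.  223.4] [49. 50.] 84
tok 84.5 [331. 227.] [10. 10.] 90
scoop 637.5 [191.8 276.5] [21. 64.] 6
scoop 40.0 [107.  225.4] [ 7. 15.] 83
scoop 341.5 [ 47.4 206.7] [95. 23.] 21
scoop 4616.5 [319.5  61.2] [ 11. 639.] 89
```

```bash
python3 -m jog '0 0 -0.3 0 0 0 -0.4;0 0 0 0 0 0 -0.4;0 0 0 0 0 0 -0.4;0 0 0 0 0 0 -0.4'; python3 -c "
from bench import *
print(hand_in())"
```

```text
time: 46.52
tool_pos: [450.5, 124.8, 376.6]
tcp_rot: [-179.7, 0.0, 94.8]
ft_force: [-0.4, 0.1, -0.6]
finger_gap: 59.9
grip_force: 0.0
the job is handed in; nothing more can be done
None
```

I handed the job in at 46.5 s, with the case hung, the lever pressed down and the scoop standing on its mat; `hand_in()` gave no verdict. I could see only one of the two tokens fully inside the case. A sliver of the other shows at the edge of the mouth, so I take it to lie under the lid.

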